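Press a stuck pin out of a pivot tube with a drift

ROBOT

A 6-joint arm with a two-finger parallel gripper is mounted at the origin on the work surface. World frame = base frame: x ahead of the robot, y to its left, z up, the work surface at z = 0. Lengths are in m, angles in degrees, forces in N, time in s.
With the tool pointing down it reaches from about 0.4 to 0.825 m from the base axis. Payload 7 kg.
Tool frame: the origin (TCP) lies between the finger pads; the fingertips stand ctrl.tip_extent ahead of it and the grasp point (between the pads) lies 2 mm behind it (ctrl.tip_extent is the distance from the TCP to the fingertips, in m); z points along the fingers, y is the direction in which the jaws open and shut (so a half turn about z gives the same grasp; the last joint's range is limited). The gripper opens to 88 mm and grips with 3 to 60 N. Pads are 19 mm wide; open, the fingers measure 130 mm over their backs; the gripper's body (78 mm by 193 mm) begins 47 mm behind the grasp point.
Start: joints at [-55.227, 20.546, 0.682, 0, -70.136, -16.507], TCP at [0.212, -0.641, 0.244] pointing down, gripper open.
Joint ranges: [-176.03, 176.03], [-82.01, 121.73], [-58.28, 71.71], [-173.87, 95.51], [-174.79, -0.11], [-173.66, 173.66]. Speed limits (degrees/s): [136.94, 136.94, 172.46, 180, 180, 180].

INTERFACE

Orientations are given as [roll, pitch, yaw] about the fixed x, y, z axes, in that order (R = Rz(yaw) Ry(pitch) Rx(roll)).
In Python, from plant import ctrl gives the robot as it stands.
- The arm moves only by the shell command python3 -m handwheel 'ROWS' [OPENING]. ROWS is JSON, a list of rows, each a list of 6 numbers: the shift along the tool's x, y, z in m, then the turn, a rotation vector about the tool's x, y, z in rad. In form: [[dx, dy, dz, ax, ay, az], ...]. A call has 1 to 8 rows; each row is the pose to reach, as a shift and turn from the pose commanded when the call began, along the tool's axes at that moment; what a row does not reach only later rows make up. A row lasts 1/8 s, in which the tool goes at most 62.5 mm and 10.7 degrees, less where a joint would pass 70% of its speed; a pose out of reach is approached as far as the arm can. A call with a gripper value outside its range is refused whole. OPENING is the closure, from -1 (fully open) to 1 (shut), so that 0 is half open, set as the call begins (- or left out, the last holds). The fingers move at their own pace and stop on an object; the grip force is fixed at half the most. Time passes only in rows, so rows that repeat a pose let the fingers close. It gives the time, the measured TCP pose, the force and the opening at its end, in the units of the state.
- ctrl.get_obs(): the state, without advancing time (a new reading comes with each control period).
- ctrl.snapshot(name): name is "side" or "top"; returns a dict with "img" (384x512x3 uint8, blue, green, red), "fx", "fy", "cx", "cy" (pixels), "distortion" ([k1, k2, p1, p2, k3] as OpenCV has them; the pictures are not rectified), "R" (3x3) and "t" (3): a world point X has camera coordinates R X + t. Camera axes: x right, y down, z forward; pixel columns grow to the right and rows downward; lengths in m; the calibration is good to about 2 mm. A picture is of the moment at which its call begins. There is no depth.
- ctrl.close_job(): hands the job in, once; it reports no verdict.
The state is a dict: "clock": time; "joint_pos": joint angles; "qvel": joint speeds; "tau": joint torques, N m; "tool_pos": TCP position; "orientation": TCP orientation; "force": force on the tool from outside, world axes, zero at the start; "moment": the same for the moment, N m; "opening": finger opening in m.
Only numpy, scipy, OpenCV 4.12 (cv2) and the standard library are available. Lean on these libraries where they do the work, as an engineer would, in place of code of your own. Each camera call takes 0.05 s, during which the arm holds its last target.

TASK

A worn copper-coloured pin is stuck in the upright pivot tube clamped in the blue fixture: take the red-handled drift from the rack, feel its nose through the loose brass washer on top of the tube, shift the washer into line with the bore and press the pin down and out into the tray below. Work gently by feel and never press the drift harder than about 40 newtons. Then hang the drift upright in the same rack hole it came from, and leave the other tools and parts where they are.

Things in the scene. Friction and masses are not known exactly. Their poses are not given: they have to be found in the camera images.
- fixture: Blue fixture, fixed on the bench. Origin: underside, on the tube's axis; z up. Catch tray 150 (x) x 100 (y) x 20 mm, floor 4 mm, centred; posts 44 x 16 mm at y = +-58 mm, to z 95, carry a clamp bridge (z 75 to 95) holding the grey upright tube: outside diameter 32, bore diameter 19, open lower end at z 60, mouth at z 120. On top a 84 mm flange with a 4 mm wide rim to z 130 and a loose washer. Nothing gives way downward.
- bore_mouth (a point): Centre of the bore's mouth, in the flange's flat top face (under the washer), 120 mm above the fixture's underside; z up along the bore. Four small tabs 24 to 41 mm from the axis, 7 to 10 mm above this point, keep the washer in.
- washer_seat (a point): Point of the fixture on the bore's axis, level with the top of the brass washer (6 mm above bore_mouth). The washer: outside 52 mm, hole 18 mm, 6 mm thick; captive, slides level to 10 mm each way, takes 5 to 8 N sideways to move, stays where left. Its hole starts out of line with the bore: +4.5 to +6.5 mm in the fixture's y, anywhere within +-9.5 mm in its x; not measured, find it by feel, then drag it into line by the nose.
- bore_exit (a point): Centre of the bore's lower open end, 60 mm below bore_mouth.
- slug: The stuck pin: solid copper-coloured cylinder, diameter 16.6, height 22 mm, 35 g. Origin: centre of its underside; z along its axis. Starts upright in the bore, its top 10 to 22 mm below bore_mouth. Two sprung rubber strips in the bore wall (15 to 55 mm below bore_mouth) hold it with 6 to 16 N of drag; it drops free once its top has passed their lower ends, 55 mm below bore_mouth.
- rack: Steel tool rack, fixed on the bench. Origin: underside, centre. Top plate 250 (x) x 64 (y) x 8 mm, its top at z 115 mm, with three through holes of 19 mm diameter at x = -85, 0 and +85 mm, y = 0. A tool hangs in each hole by its collar; which tool is in which hole varies.
- drift: The drift, 150 to 290 g, hanging nose down. Origin: on its axis at the collar's underside, which rests on the rack's top; z up. Collar diameter 30, 6 mm thick; above it a round red handle, diameter 24, z 6 to 66 mm (grip near z 35); below it a shaft of diameter 15 to z -85, its last 4 mm tapering to a flat 13 mm nose. The collar meets the washer when the nose is 85 mm below the washer's top.
- drift_tip (a point): Centre of the drift's nose, 85 mm below the drift's origin along its axis.
- punch: Bystander in the rack: thin punch with a grey handle; collar and handle as the drift's, shaft diameter 8 mm, 80 mm long. Origin at the collar's underside.
- hexdriver: Bystander in the rack: driver with a black handle; collar and handle as the drift's, shaft diameter 11 mm, 60 mm long. Origin at the collar's underside.
- carton: Bystander: cardboard carton with bolts, 130 x 100 x 75 mm. Origin: centre of its underside.
- jar: Bystander: closed jar, diameter 64 mm, height 75 mm. Origin: centre of its underside.
- wrench: Bystander: flat steel wrench lying on the bench. Origin: underside.
- bush_a: Bystander: new copper-coloured ring bush standing on the bench, diameter 28 mm, height 26 mm. Origin: centre of its underside.
- bush_b: Bystander: a second new ring bush, as bush_a.
- rubber_grip: Bystander: black handlebar grip lying on the bench, 108 mm long, 42 mm high. Origin: underside, centre.
Things that resemble listed ones, but are neither listed nor needed, are in the scene too. There is more than one size of the drift; the job needs the middle-sized.

How it is judged (in metres and radians):
On the way, in this order (a step that is already met when the one before it is completed fails the run):
1. the drift is drawn up out of the rack, its nose clear of the top plate (z of drift_tip in the frame of rack above 0.118 m), for 0.1 s.
2. the pin has been pushed out of the tube's lower end by the drift, whose nose is then down the bore (z of slug in the frame of fixture below 0.036 m and horizontal distance between drift_tip and bore_exit below 0.005 m and z of drift_tip in the frame of fixture below 0.085 m).
At the end, for the whole second after the job is handed in: The pin lies at rest in the fixture's catch tray (within its 150 x 100 mm, its underside's centre lower than 30 mm above the fixture's underside), and the drift hangs at rest, upright within 0.1 rad, in the rack hole it came from, its collar down on the rack's top (within 8 mm of where it started) (x of slug in the frame of fixture between -0.075 and 0.075 m and y of slug in the frame of fixture between -0.05 and 0.05 m and z of slug in the frame of fixture below 0.03 m and linear speed of each of slug, drift below 0.02 m/s and distance of drift from where it was at the start of the episode below 0.008 m and angle between drift's own z axis and vertical below 0.1 rad); the robot touches nothing.
It fails at once if the drift is pressed on the fixture, its washer or the rack with more than 45 N (contact force between drift and fixture above 45 N or contact force between drift and rack above 45 N).
It fails at once if the drift is pressed on the pin with more than 45 N (contact force between drift and slug above 45 N).
It fails at once if the hand touches the pin (contact force between the fingers and slug above 0.5 N).
It fails at once if another tool or part is moved more than 30 mm (distance of any of punch, hexdriver, carton, jar, wrench, bush_a, bush_b, rubber_grip from where it was at the start of the episode above 0.03 m).
It also fails if it takes over 67 s, if anything falls off the work surface, if the arm or the gripper's body presses on something with over 40 N, if the wrist force passes 120 N, or if a joint passes its speed limit or range.

## Working session

There is one attempt and no reset: what is moved stays moved. The work goes in short steps, Python scripts to look and compute and a shell command to move; the robot and the scene stay as the last step left them, time stands still between calls to the robot, and variables do not carry over. Pictures are saved under pics/ and viewed, and the job is handed in when it is done.

```bash
ls; mkdir -p pics
python3 - <<'E'
from plant import ctrl
import cv2,numpy as np
print(ctrl.get_obs(), ctrl.tip_extent)
for n in("side","top"):
    s=ctrl.snapshot(n); cv2.imwrite(f"pics/{n}0.png",s["img"])
    print(n,{k:np.round(np.array(v),4).tolist() for k,v in s.items() if k!="img"})
E
```

```text
pics
{'clock': 0.0, 'joint_pos': array([-5.52280610e+01,  2.05903263e+01,  6.33854875e-01, -1.88348802e-02,
       -7.01349405e+01, -1.65055577e+01]), 'qvel': array([ 0.01144063, -0.09263586,  0.01834256,  0.04263819, -0.11047601,
        0.03681239]), 'tau': array([-3.17897517e-03, -5.82707369e+01,  2.93047482e+01,  6.99747518e+00,
        6.70576832e-03, -1.83539669e-04]), 'tool_pos': array([ 0.21138322, -0.64057046,  0.24263983]), 'orientation': array([ 1.79907324e+02, -8.99681197e-03, -1.61740026e+02]), 'force': array([ 0.22608482,  0.62022916, -0.02071429]), 'moment': array([-0.02666453,  0.02940303,  0.04453137]), 'opening': 0.08733543865635711} 0.017
side {'fx': 445.0705, 'fy': 445.0705, 'cx': 255.3607, 'cy': 188.5557, 'distortion': [-0.0123, 0.0, 0.0, 0.0, 0.0], 'R': [[0.9967, -0.0817, 0.004], [-0.0539, -0.6927, -0.7192], [0.0615, 0.7166, -0.6948]], 't': [-0.5721, 0.1156, 1.0887]}
top {'fx': 419.3735, 'fy': 419.3735, 'cx': 254.9129, 'cy': 189.3127, 'distortion': [-0.0243, 0.0, 0.0, 0.0, 0.0], 'R': [[-0.0092, -0.9999, 0.0136], [-0.9863, 0.0068, -0.1647], [0.1646, -0.0149, -0.9862]], 't': [0.0023, 0.5874, 1.0204]}
```

View pics/side0.png

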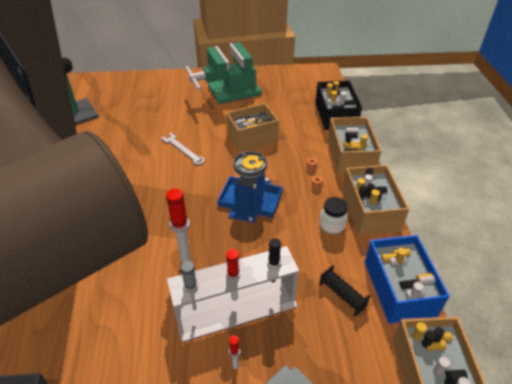

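View pics/top0.png

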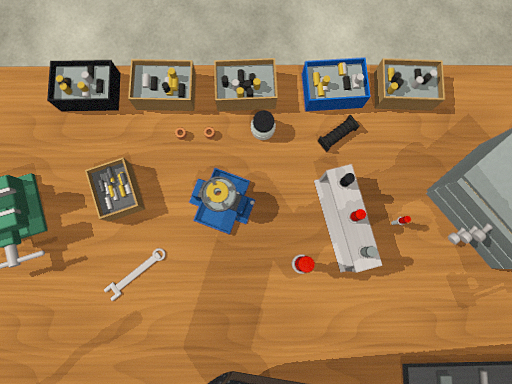

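Red-handled candidates, by side-image pixel: the large standing drift (177,207), the one in the rack's middle hole (233,262), and a small one on the bench (235,345). In the top image these are (304,264), (358,215) and (405,220). I choose the rack's middle hole, which is middle-sized, and check it in a close crop.

Run:
```python
import cv2,numpy as np
s=cv2.imread("pics/side0.png");t=cv2.imread("pics/top0.png")
def crop(im,x,y,w,h,f): return cv2.resize(im[y:y+h,x:x+w],None,fx=f,fy=f,interpolation=cv2.INTER_CUBIC)
cv2.imwrite("pics/c1.png",crop(s,155,180,150,110,5)); cv2.imwrite("pics/c2.png",crop(t,290,150,130,130,4.6)); cv2.imwrite("pics/c3.png",crop(t,180,155,85,85,7)); cv2.imwrite("pics/c4.png",crop(s,205,140,90,90,6.6))
```

```text
(no output)
```

View pics/c1.png

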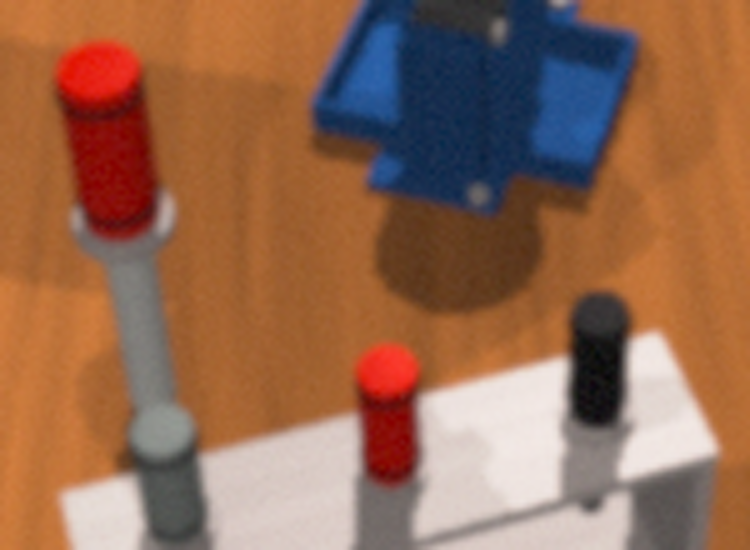

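View pics/c2.png

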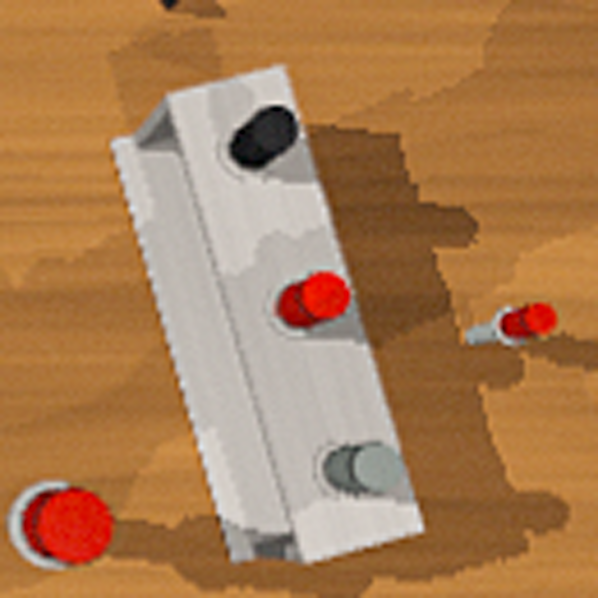

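View pics/c3.png

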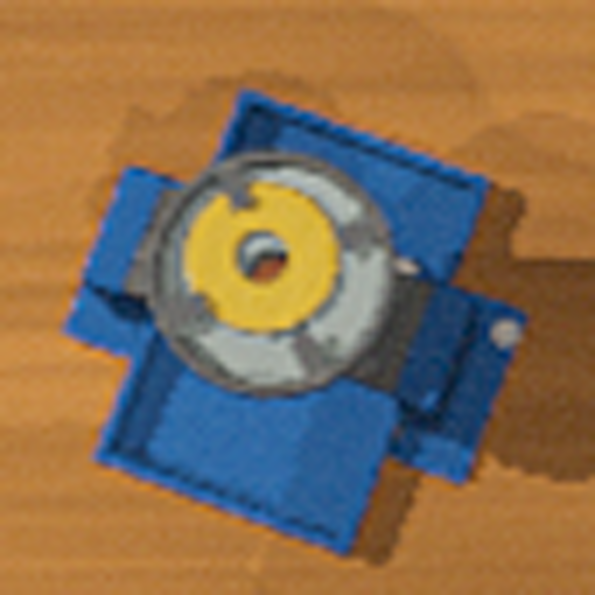

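View pics/c4.png

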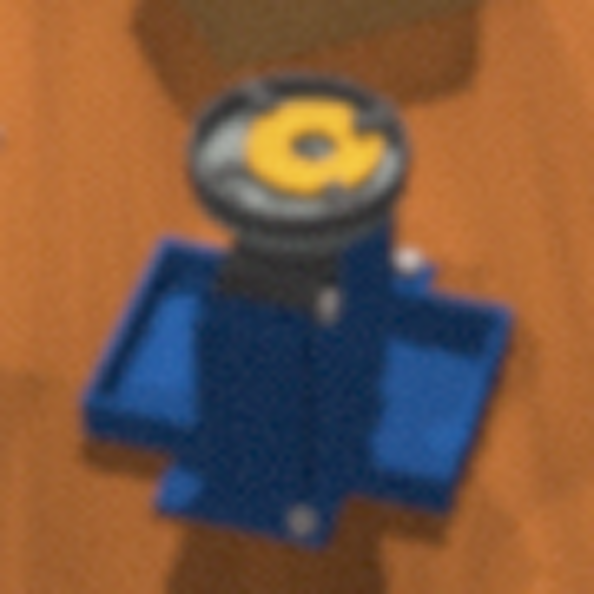

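The crops show that the rack's red drift has the same handle size as its neighbours, so it is the middle-sized one. In crop c3 the brass washer sits left of the flange centre. Next I localise everything.

```bash
cat > h.py <<'E'
import cv2,numpy as np
from plant import ctrl
def cam(s):
    K=np.array([[s["fx"],0,s["cx"]],[0,s["fy"],s["cy"]],[0,0,1]]);return K,np.array(s["distortion"],float),np.array(s["R"]),np.array(s["t"])
def rays(s,px):
    K,d,R,t=cam(s); n=cv2.undistortPoints(np.array(px,float).reshape(-1,1,2),K,d).reshape(-1,2)
    return -R.T@t,(np.c_[n,np.ones(len(n))])@R
def plane(s,px,z):
    o,d=rays(s,px); return o+d*((z-o[2])/d[:,2])[:,None]
def tri(a,pa,b,pb):
    o1,d1=rays(a,[pa]);o2,d2=rays(b,[pb]);d1=d1[0];d2=d2[0]
    A=np.c_[d1,-d2];x=np.linalg.lstsq(A,o2-o1,rcond=None)[0]
    p,q=o1+d1*x[0],o2+d2*x[1];return (p+q)/2,np.linalg.norm(p-q)
def circ(p):
    A=np.c_[2*p,np.ones(len(p))];x=np.linalg.lstsq(A,(p**2).sum(1),rcond=None)[0]
    return x[:2],np.sqrt(x[2]+x[0]**2+x[1]**2)
def blob(m,x,y):
    n,l,st,c=cv2.connectedComponentsWithStats(m.astype(np.uint8));
    w=l[y-3:y+4,x-3:x+4];w=w[w>0];k=np.bincount(w).argmax();return l==k,c[k],st[k]
E
python3 - <<'E'
from h import *
S=ctrl.snapshot("side");T=ctrl.snapshot("top")
pts={}
for nm,s,(x,y),in(("top",T,(360,214)),("side",S,(233,255))):
    im=s["img"].astype(int);b,g,r=im[...,0],im[...,1],im[...,2]
    for th in(190,205,220):
        m=(r>th)&(g<90)
        try:
            bl,c,st=blob(m,x,y);print(nm,th,c,st)
        except Exception as e: print(nm,th,e)
    pts[nm]=c
for nm,s,x0,y0 in(("top",T,340,165),("side",S,180,240)):
    pass
# washer & rim, top & side
for nm,s,(x,y) in(("top",T,(218,194)),("side",S,(250,162))):
    im=s["img"].astype(int);b,g,r=im[...,0],im[...,1],im[...,2]
    sub=np.zeros(b.shape,bool);sub[y-32:y+32,x-32:x+32]=1
    ym=sub&(r>150)&(g>120)&(b<110)&(r-b>90)&(g>r*0.65)
    ys,xs=np.nonzero(ym);p=plane(s,np.c_[xs,ys],0.126)[:,:2]
    hull=cv2.convexHull(np.c_[xs,ys].astype(np.int32)).reshape(-1,2)
    ph=plane(s,hull,0.126)[:,:2];print(nm,"washer n",len(p),"mean",p.mean(0),"hullcirc",circ(ph))
    # wood / blue removed -> grey stuff
    hsv=cv2.cvtColor(s["img"],cv2.COLOR_BGR2HSV);g2=(sub&(hsv[...,1]<75))|ym
    g2=cv2.morphologyEx(g2.astype(np.uint8),cv2.MORPH_OPEN,np.ones((3,3)))
    cv2.imwrite(f"pics/m_{nm}.png",cv2.resize((g2*255)[y-35:y+45,x-40:x+40],None,fx=5,fy=5))
E
```

```text
top 190 [360.32051282 213.65384615] [356 209  10  10  78]
top 205 [360.34666667 213.64      ] [356 209  10  10  75]
top 220 [359.14634146 212.6097561 ] [356 209   9   9  41]
side 190 [231.98039216 253.28431373] [226 248  13  11 102]
side 205 [232.10344828 253.04597701] [227 249  12   9  87]
side 220 [232.15   253.1125] [227 249  11   9  80]
top washer n 1123 mean [0.58435774 0.11412165] hullcirc (array([0.56906686, 0.0890109 ]), np.float64(0.10414258262925839))
side washer n 203 mean [0.57165823 0.0863043 ] hullcirc (array([0.58638699, 0.07090518]), np.float64(0.040172895087864965))
```

Run:
```python
from h import *
S=ctrl.snapshot("side");T=ctrl.snapshot("top")
for nm,px in (("top",(360.33,213.65)),):
    print("drift on plane top",plane(T,[px],.181),"side",plane(S,[(232.1,253.1)],.181), tri(T,px,S,(232.1,253.1)))
hole={}
for nm,s,(x,y),thr in(("top",T,(217,192),0),("side",S,(250,162),0)):
    hsv=cv2.cvtColor(s["img"],cv2.COLOR_BGR2HSV)
    print(nm,"washer hsv",hsv[y-0 if nm=='top' else 165, x-7],"wood",hsv[y-50,x] , "flange",hsv[y+10,x+12])
    H,Sa,V=[hsv[...,i].astype(int) for i in range(3)]
    ym=(H>=19)&(H<=32)&(Sa>110)&(V>110)
    sub=np.zeros(H.shape,bool);sub[y-25:y+25,x-25:x+25]=1;ym&=sub
    ym=cv2.morphologyEx(ym.astype(np.uint8),cv2.MORPH_OPEN,np.ones((2,2)))
    gm=sub&(Sa<100)
    o=np.dstack([ym*255,gm*255,0*gm]).astype(np.uint8)[y-30:y+40,x-35:x+35]
    cv2.imwrite(f"pics/m_{nm}.png",np.hstack([cv2.resize(o,None,fx=5,fy=5,interpolation=0),cv2.resize(s["img"][y-30:y+40,x-35:x+35],None,fx=5,fy=5,interpolation=0)]))
```

```text
drift on plane top [[ 0.50891504 -0.23388439  0.181     ]] side [[ 0.51076707 -0.23386594  0.181     ]] (array([ 0.50985509, -0.23386434,  0.18080895]), np.float64(0.0018390883261249))
top washer hsv [ 23 184 214] wood [ 15 163 186] flange [ 56  10 177]
side washer hsv [ 20 168 188] wood [ 15 157 107] flange [90  5 55]
```

View pics/m_top.png

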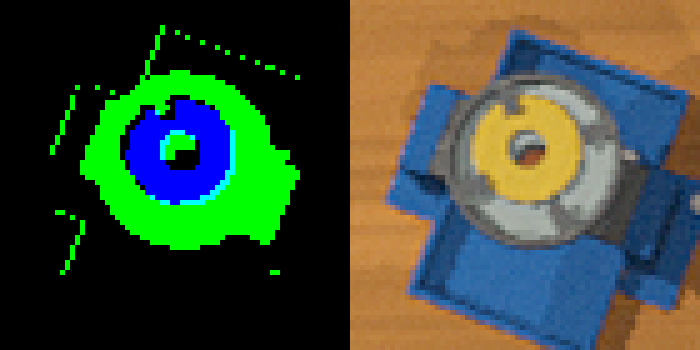

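View pics/m_side.png

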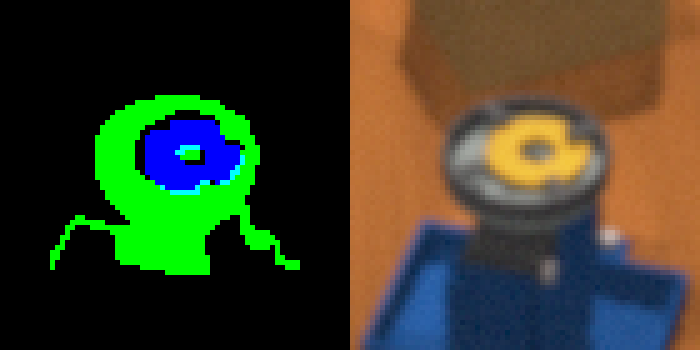

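```bash
cat > fit.py <<'E'
from h import *
from scipy.optimize import least_squares
S=ctrl.snapshot("side");T=ctrl.snapshot("top")
def fitc(p,r,c0,free=False):
    f=lambda c: np.hypot(p[:,0]-c[0],p[:,1]-c[1])-(c[2] if free else r)
    x0=[*c0,r] if free else list(c0)
    s=least_squares(f,x0,loss="cauchy",f_scale=0.0008); return s.x,np.median(abs(s.fun))
for nm,s,(x,y) in(("top",T,(217,192)),("side",S,(250,162))):
    hsv=cv2.cvtColor(s["img"],cv2.COLOR_BGR2HSV)
    f=6
    big=cv2.resize(s["img"],None,fx=f,fy=f,interpolation=cv2.INTER_CUBIC)
    hsv=cv2.cvtColor(big,cv2.COLOR_BGR2HSV).astype(int);H,Sa,V=[hsv[...,i] for i in range(3)]
    sub=np.zeros(H.shape,bool);sub[(y-25)*f:(y+25)*f,(x-25)*f:(x+25)*f]=1
    ym=sub&(H>=19)&(H<=32)&(Sa>95)&(V>110)
    ym=cv2.morphologyEx(ym.astype(np.uint8),cv2.MORPH_OPEN,np.ones((9,9)))
    gm=(sub&(Sa<95))|(ym>0)
    gm=cv2.morphologyEx(gm.astype(np.uint8),cv2.MORPH_OPEN,np.ones((9,9)))
    def cont(m): 
        c=max(cv2.findContours(m,cv2.RETR_EXTERNAL,cv2.CHAIN_APPROX_NONE)[0],key=cv2.contourArea).reshape(-1,2)
        return (c+.5)/f-.5
    cw=cont(ym);pw=plane(s,cw,.126)[:,:2];c0=(pw.max(0)+pw.min(0))/2
    print(nm,"washer",fitc(pw,.026,c0),fitc(pw,.026,c0,True))
    cr=cont(gm);pr=plane(s,cr,.130)[:,:2];
    cc=(plane(s,[(x,y)],.13)[0,:2])
    cam0=-np.array(s["R"]).T@np.array(s["t"]);away=cc-cam0[:2];away/=np.linalg.norm(away)
    for k in range(3):
        sel=((pr-cc)@away>(-0.005 if nm=="top" else 0.0))
        r1,r2=fitc(pr[sel],.042,cc),fitc(pr[sel],.042,cc,True);cc=r1[0][:2]
    print(nm,"rim",r1,r2, "cam",cam0)
E
python3 fit.py
python3 - <<'E'
from h import *
T=ctrl.snapshot("top")
c3=np.array([(240,90),(490,180),(350,555),(98,460)])
p=plane(T,(c3+.5)/7-.5+[180,155],.02)[:,:2];print(p,"centre",p.mean(0))
for i in range(4):
    d=p[(i+1)%4]-p[i];print(np.linalg.norm(d),np.degrees(np.arctan2(d[1],d[0])))
c2=np.array([(325,296),(380,466),(272,127)])
print("tops drift,punch,hex",plane(T,(c2+.5)/4.6-.5+[290,150],.181))
c2=np.array([(170,95),(286,66),(424,532),(306,563)])
q=plane(T,(c2+.5)/4.6-.5+[290,150],.115)[:,:2];print("rack corners",q,q.mean(0))
for i in range(4):
    d=q[(i+1)%4]-q[i];print(np.linalg.norm(d),np.degrees(np.arctan2(d[1],d[0])))
E
```

```text
top washer (array([0.5705073 , 0.08834945]), np.float64(0.0004543622069146606)) (array([0.57048161, 0.08822356, 0.02555089]), np.float64(0.00026103311910965))
top rim (array([0.56461629, 0.08562955]), np.float64(0.0005502121469538913)) (array([0.56179275, 0.0862511 , 0.04456224]), np.float64(0.00043264157513431614)) cam [0.41138239 0.01355552 1.10313064]
side washer (array([0.57251348, 0.08760096]), np.float64(0.0010607926020964054)) (array([0.57251096, 0.08759947, 0.02599523]), np.float64(0.0010632733853863409))
side rim (array([0.56632025, 0.08323653]), np.float64(0.00044143370847299357)) (array([0.56643404, 0.08570291, 0.03988041]), np.float64(0.0002945777082081248)) cam [ 0.50948224 -0.74673665  0.84183817]
[[0.65146127 0.1049554 ]
 [0.61630815 0.01095673]
 [0.47646673 0.06338894]
 [0.51213931 0.1563646 ]] centre [0.56409387 0.08391642]
0.10035682047971682 -110.50452076073196
0.149347785429122 159.4469446793329
0.09958416502244952 69.00935997251112
0.14850425324865973 -20.253842084559917
tops drift,punch,hex [[ 0.5082335  -0.23369576  0.181     ]
 [ 0.42677267 -0.25602852  0.181     ]
 [ 0.59142171 -0.21180458  0.181     ]]
rack corners [[ 0.6217538  -0.17489601]
 [ 0.637011   -0.23688552]
 [ 0.39444648 -0.29606637]
 [ 0.37971233 -0.2350514 ]] [ 0.5082309  -0.23572482]
0.06383949737912063 -76.1728828952781
0.24967963494051099 -166.2888532482878
0.0627687952564403 103.57611206853096
0.2494047848954782 13.95712999031455
```

```bash
cat > g.py <<'E'
import sys,numpy as np
from scipy.spatial.transform import Rotation as R
from plant import ctrl
o=ctrl.get_obs();Rm=R.from_euler("xyz",o["orientation"],degrees=True)
def st():
    print("t",round(o["clock"],2),"pos",np.round(o["tool_pos"],4),"ori",np.round(o["orientation"],2),"F",np.round(o["force"],1),"M",np.round(o["moment"],2),"open",round(o["opening"],4))
def go(x,y,z,yaw=None):
    d=np.array([x,y,z])-o["tool_pos"]; yw=o["orientation"][2] if yaw is None else yaw
    Rt=R.from_euler("xyz",[180,0,yw],degrees=True)
    print("shift",np.round(Rm.inv().apply(d),4),"turn",np.round((Rm.inv()*Rt).as_rotvec(),4))
E
python3 - <<'E'
from h import *
from g import *
S=ctrl.snapshot("side");T=ctrl.snapshot("top")
print("big drift top",tri(T,(306,264),S,(175.5,194)))
st(); go(.5095,-.2338,.25,-166.1)
E
```

```text
big drift top (array([ 0.40256347, -0.10485156,  0.21613209]), np.float64(0.004034512203118576))
t 0.45 pos [ 0.2115 -0.6409  0.2435] ori [ 179.99   -0.   -161.73] F [-0.4 -0.   0.1] M [0.01 0.02 0.  ] open 0.0875
shift [-0.4106  0.2932 -0.0065] turn [ 0.0002 -0.      0.0762]
```

```bash
python3 -m handwheel '[[-0.03,0.021,-0.01,0,0,0.01],[-0.08,0.057,-0.02,0,0,0.03],[-0.13,0.093,-0.02,0,0,0.05],[-0.18,0.129,-0.02,0,0,0.076],[-0.23,0.165,-0.02,0,0,0.076],[-0.28,0.2,-0.02,0,0,0.076],[-0.33,0.236,-0.02,0,0,0.076],[-0.37,0.264,-0.02,0,0,0.076]]' -1
python3 - <<'E'
from g import *
st(); go(.5095,-.2338,.25,-166.1)
E
```

```text
clock: 1.55
tool_pos: [0.4813, -0.2723, 0.264]
orientation: [-180.0, 0.1, -166.0]
force: [0.4, -1.5, 0.1]
opening: 0.0876
t 1.55 pos [ 0.4813 -0.2723  0.264 ] ori [-1.7998e+02  5.0000e-02 -1.6603e+02] F [ 0.4 -1.5  0.1] M [-0.03 -0.12 -0.03] open 0.0876
shift [-0.0366  0.0305  0.0141] turn [-0.0004  0.0009  0.0012]
```

```bash
python3 -m handwheel '[[-0.018,0.015,0.007,0,0,0],[-0.035,0.029,0.014,0,0,0],[-0.035,0.029,0.024,0,0,0],[-0.035,0.029,0.024,0,0,0]]' -1
python3 - <<'E'
from g import *
import cv2
st(); go(.5095,-.2338,.148,-166.1)
for n in("side","top"): cv2.imwrite(f"pics/{n}1.png",ctrl.snapshot(n)["img"])
E
```

```text
clock: 2.05
tool_pos: [0.5063, -0.238, 0.2385]
orientation: [180.0, -0.1, -166.1]
force: [-0.3, -0.8, 0.1]
opening: 0.0877
t 2.05 pos [ 0.5063 -0.238   0.2385] ori [ 1.7995e+02 -1.1000e-01 -1.6611e+02] F [-0.3 -0.8  0.1] M [-0.03  0.01 -0.01] open 0.0877
shift [-0.0043  0.0032  0.0904] turn [ 0.0009 -0.002  -0.0002]
```

View pics/side1.png

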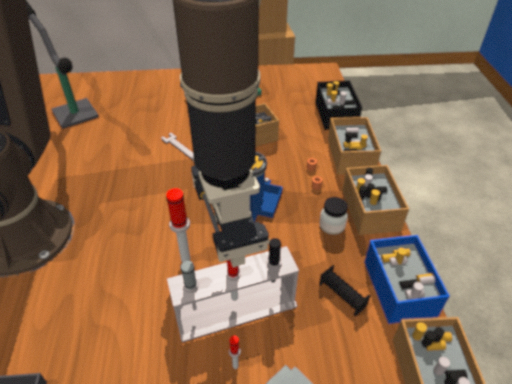

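View pics/top1.png

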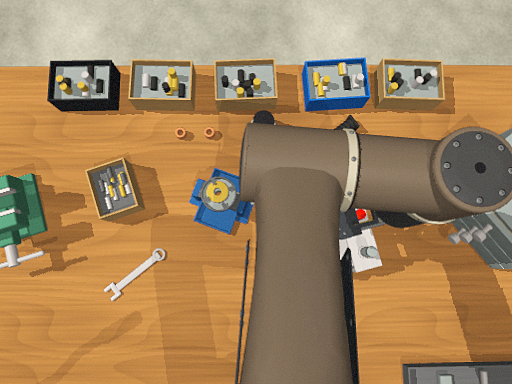

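The side view shows the open jaws above the red handle at (232,268). The top view shows the red top at (361,213) between the fingers. I descend.

```bash
python3 -m handwheel '[[-0.004,0.003,0.005,0,0,0],[-0.004,0.003,0.02,0,0,0],[-0.004,0.003,0.035,0,0,0],[-0.004,0.003,0.035,0,0,0]]' -1
python3 - <<'E'
from g import *
st(); go(.5095,-.2338,.148,-166.1)
E
```

```text
clock: 2.65
tool_pos: [0.5092, -0.2337, 0.2026]
orientation: [179.9, -0.2, -166.1]
force: [-0.7, 0.2, 0.4]
opening: 0.0877
t 2.65 pos [ 0.5092 -0.2337  0.2026] ori [ 179.92   -0.18 -166.1 ] F [-0.7  0.2  0.4] M [ 0.02 -0.03  0.01] open 0.0877
shift [-0.0005 -0.0002  0.0546] turn [ 0.0014 -0.0032 -0.0001]
```

```bash
python3 -m handwheel '[[0,0,0.018,0,0,0],[0,0,0.036,0,0,0],[0,0,0.054,0,0,0],[0,0,0.054,0,0,0],[0,0,0.054,0,0,0]]' -1
python3 -m handwheel '[[0,0,0,0,0,0],[0,0,0,0,0,0],[0,0,0,0,0,0],[0,0,0,0,0,0],[0,0,0,0,0,0],[0,0,0,0,0,0]]' 1
python3 - <<'E'
from g import *
st()
E
```

```text
clock: 3.28
tool_pos: [0.5108, -0.2341, 0.1513]
orientation: [-180.0, 0.0, -166.1]
force: [0.8, 1.1, 0.1]
opening: 0.0876
clock: 4.03
tool_pos: [0.5103, -0.2339, 0.1505]
orientation: [-180.0, -0.0, -166.1]
force: [0.6, -0.2, 0.1]
opening: 0.0332
t 4.03 pos [ 0.5103 -0.2339  0.1505] ori [-180.     -0.   -166.09] F [ 0.6 -0.2  0.1] M [-0.05 -0.01 -0.01] open 0.0332
```

```bash
python3 -m handwheel '[[0,0,0,0,0,0],[0,0,0,0,0,0],[0,0,0,0,0,0]]' 1
for i in 1 2 3; do python3 -m handwheel '[[0,0,0,0,0,0]]' 1; done
```

```text
clock: 4.4
tool_pos: [0.5105, -0.234, 0.1507]
orientation: [-180.0, 0.0, -166.1]
force: [-0.1, -1.7, -0.5]
opening: 0.0236
clock: 4.53
tool_pos: [0.5105, -0.234, 0.1507]
orientation: [-180.0, 0.0, -166.1]
force: [0.4, -1.5, 0.2]
opening: 0.0236
clock: 4.65
tool_pos: [0.5104, -0.2339, 0.1507]
orientation: [-180.0, 0.0, -166.1]
force: [1.1, -0.9, -0.1]
opening: 0.0237
clock: 4.78
tool_pos: [0.5104, -0.2339, 0.1507]
orientation: [-180.0, 0.0, -166.1]
force: [0.7, -2.2, 0.5]
opening: 0.0235
```

```bash
python3 -m handwheel '[[0,0,-0.005,0,0,0],[0,0,-0.02,0,0,0],[0,0,-0.04,0,0,0],[0,0,-0.06,0,0,0],[0,0,-0.08,0,0,0],[0,0,-0.1,0,0,0],[0,0,-0.12,0,0,0],[0,0,-0.12,0,0,0]]' 1
python3 -m handwheel '[[0,0,0,0,0,0],[0,0,0,0,0,0]]' 1
python3 - <<'E'
from g import *
import cv2
st(); go(.571,.0882,.26)
s=ctrl.snapshot("side")["img"]; cv2.imwrite("pics/side2.png",cv2.resize(s[130:340,140:340],None,fx=3,fy=3))
E
```

```text
clock: 5.78
tool_pos: [0.5108, -0.2339, 0.2727]
orientation: [-179.9, 0.2, -166.1]
force: [0.0, -0.9, -2.0]
opening: 0.0236
clock: 6.02
tool_pos: [0.5097, -0.2337, 0.2696]
orientation: [179.9, -0.1, -166.1]
force: [-0.9, -0.5, -2.4]
opening: 0.0233
t 6.03 pos [ 0.5097 -0.2337  0.2696] ori [ 1.7995e+02 -9.0000e-02 -1.6609e+02] F [-0.9 -0.5 -2.4] M [ 0.03 -0.    0.01] open 0.0233
shift [-0.1369  0.2977  0.0096] turn [ 0.0009 -0.0016 -0.    ]
```

View pics/side2.png

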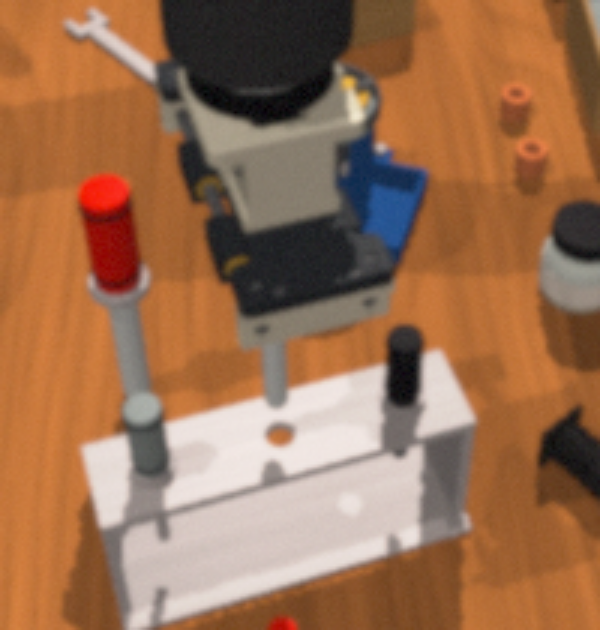

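```bash
python3 -m handwheel '[[-0.015,0.033,0,0,0,0],[-0.034,0.074,0,0,0,0],[-0.056,0.122,0,0,0,0],[-0.08,0.174,0,0,0,0],[-0.102,0.222,0,0,0,0],[-0.12,0.26,0,0,0,0],[-0.132,0.287,0,0,0,0],[-0.137,0.298,0,0,0,0]]' 1
python3 -m handwheel '[[0,0,0,0,0,0],[0,0,0,0,0,0]]' 1
python3 - <<'E'
from g import *
import cv2
st(); go(.571,.0882,.256)
s=ctrl.snapshot("side")["img"]; cv2.imwrite("pics/side3.png",cv2.resize(s[60:230,180:320],None,fx=4,fy=4))
E
```

```text
clock: 7.08
tool_pos: [0.5716, 0.0898, 0.2697]
orientation: [-180.0, -0.1, -166.0]
force: [0.5, -0.5, -3.2]
opening: 0.0235
clock: 7.32
tool_pos: [0.5714, 0.0875, 0.2704]
orientation: [-180.0, -0.0, -166.1]
force: [0.0, 0.6, -2.1]
opening: 0.0232
t 7.33 pos [0.5714 0.0875 0.2704] ori [-1.7999e+02 -4.0000e-02 -1.6612e+02] F [ 0.   0.6 -2.1] M [-0.04  0.   -0.  ] open 0.0232
shift [0.0002 0.0008 0.0144] turn [-0.0002 -0.0006  0.    ]
```

View pics/side3.png

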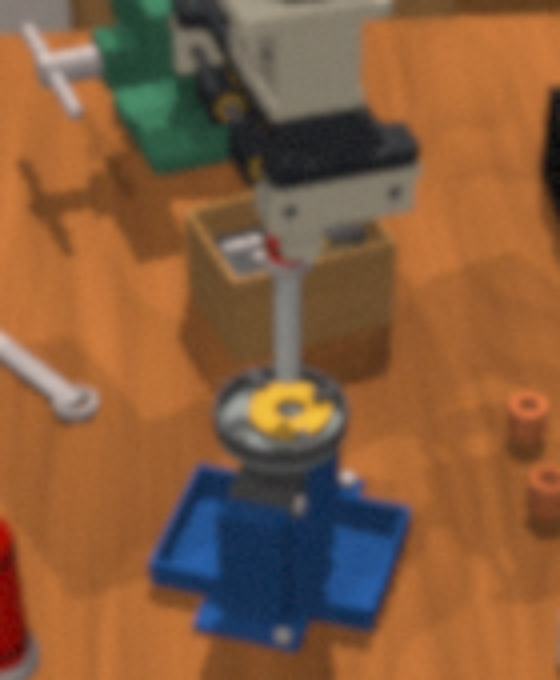

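```bash
python3 -m handwheel '[[-0.0005,0.0005,0.01,0,0,0],[-0.0006,0.0006,0.02,0,0,0],[-0.0006,0.0006,0.02,0,0,0],[-0.0006,0.0006,0.021,0,0,0]]' 1
for i in 1 2; do python3 -m handwheel '[[0,0,0.001,0,0,0],[0,0,0.001,0,0,0]]' 1;done
```

```text
clock: 7.88
tool_pos: [0.5722, 0.089, 0.2496]
orientation: [-180.0, 0.0, -166.1]
force: [-0.0, 0.2, -2.2]
opening: 0.0234
clock: 8.12
tool_pos: [0.5721, 0.0891, 0.2487]
orientation: [180.0, 0.0, -166.1]
force: [0.2, -0.5, -2.2]
opening: 0.0239
clock: 8.38
tool_pos: [0.5721, 0.0891, 0.2475]
orientation: [-180.0, -0.0, -166.1]
force: [0.1, -0.5, -2.9]
opening: 0.0235
```

```bash
python3 -m handwheel '[[0,-0.0008,0.001,0,0,0],[0,-0.0008,0.001,0,0,0]]' 1
python3 -m handwheel '[[0,0,0.001,0,0,0],[0,0,0.001,0,0,0]]' 1
python3 -m handwheel '[[0,0,0.001,0,0,0],[0,0,0.001,0,0,0]]' 1
```

```text
clock: 8.62
tool_pos: [0.5722, 0.0882, 0.2465]
orientation: [-180.0, -0.0, -166.1]
force: [0.3, 0.0, -2.0]
opening: 0.0237
clock: 8.88
tool_pos: [0.5722, 0.0883, 0.2455]
orientation: [-180.0, -0.0, -166.1]
force: [0.4, 0.5, -2.5]
opening: 0.0235
clock: 9.12
tool_pos: [0.5722, 0.0882, 0.2444]
orientation: [180.0, -0.0, -166.1]
force: [-0.2, -0.8, -2.6]
opening: 0.0234
```

```bash
python3 -m handwheel '[[0,0,0.001,0,0,0],[0,0,0.001,0,0,0]]' 1
python3 -m handwheel '[[0,0,0.001,0,0,0],[0,0,0.001,0,0,0]]' 1
python3 -m handwheel '[[0,0,0.001,0,0,0],[0,0,0.001,0,0,0]]' 1
```

```text
clock: 9.38
tool_pos: [0.5722, 0.0883, 0.2435]
orientation: [-180.0, -0.0, -166.1]
force: [-0.6, -0.6, -2.1]
opening: 0.0234
clock: 9.62
tool_pos: [0.5723, 0.0883, 0.2425]
orientation: [180.0, -0.0, -166.1]
force: [1.0, 0.2, -2.9]
opening: 0.0236
clock: 9.88
tool_pos: [0.5722, 0.0883, 0.2415]
orientation: [-180.0, -0.0, -166.1]
force: [-0.6, -1.0, -2.8]
opening: 0.0237
```

```bash
python3 -m handwheel '[[0,0,0.001,0,0,0],[0,0,0.001,0,0,0]]' 1
python3 -m handwheel '[[0,0,0.001,0,0,0],[0,0,0.001,0,0,0]]' 1
```

```text
clock: 10.12
tool_pos: [0.5724, 0.0883, 0.2406]
orientation: [-180.0, 0.0, -166.1]
force: [0.0, -0.1, -1.3]
opening: 0.0235
clock: 10.38
tool_pos: [0.5726, 0.0883, 0.2405]
orientation: [-180.0, 0.1, -166.1]
force: [-0.9, -0.0, 4.6]
opening: 0.0235
```

```bash
python3 -m handwheel '[[0,0,-0.0025,0,0,0],[0.001,-0.0002,-0.0025,0,0,0],[0.002,-0.0004,-0.0025,0,0,0],[0.003,-0.0006,-0.0025,0,0,0],[0.003,-0.0006,-0.0025,0,0,0]]' 1
python3 -m handwheel '[[0.001,-0.0002,0,0,0,0],[0.002,-0.0004,0,0,0,0],[0.003,-0.0006,0,0,0,0],[0.003,-0.0006,0,0,0,0]]' 1
python3 -m handwheel '[[0.001,-0.0002,0,0,0,0],[0.0023,-0.0004,0,0,0,0],[0.0023,-0.0004,0,0,0,0]]' 1
```

```text
clock: 11.0
tool_pos: [0.5699, 0.0873, 0.2421]
orientation: [180.0, 0.1, -166.1]
force: [2.6, 1.3, -3.5]
opening: 0.0237
clock: 11.5
tool_pos: [0.567, 0.0858, 0.2424]
orientation: [180.0, 0.1, -166.1]
force: [5.0, 2.8, -2.5]
opening: 0.0231
clock: 11.88
tool_pos: [0.5647, 0.0849, 0.2424]
orientation: [180.0, 0.0, -166.1]
force: [4.7, 3.9, -2.2]
opening: 0.0236
```

```bash
python3 -m handwheel '[[0,0,0.001,0,0,0],[0,0,0.002,0,0,0],[0,0,0.002,0,0,0]]' 1
python3 -m handwheel '[[0,0,0.001,0,0,0],[0,0,0.001,0,0,0]]' 1
python3 -m handwheel '[[0,0,0.001,0,0,0],[0,0,0.001,0,0,0]]' 1
python3 -m handwheel '[[0,0,0.001,0,0,0],[0,0,0.001,0,0,0]]' 1
```

```text
clock: 12.25
tool_pos: [0.565, 0.0847, 0.2403]
orientation: [-180.0, 0.1, -166.1]
force: [4.5, 2.5, 0.7]
opening: 0.0233
clock: 12.5
tool_pos: [0.5652, 0.0847, 0.2402]
orientation: [-180.0, 0.1, -166.1]
force: [3.5, 2.9, 6.6]
opening: 0.0235
clock: 12.75
tool_pos: [0.5654, 0.0846, 0.24]
orientation: [-180.0, 0.2, -166.1]
force: [1.0, 1.8, 11.1]
opening: 0.0235
clock: 13.0
tool_pos: [0.5656, 0.0846, 0.2398]
orientation: [-180.0, 0.2, -166.0]
force: [-0.3, 3.1, 16.5]
opening: 0.0236
```

Run:
```python
from g import *
st()
F=o["force"];M=o["moment"];Fz=F[2]+2.4
for L in(.115,.12): print("dx",(-(M[1])-L*F[0])/Fz,"dy",(M[0]-L*F[1])/Fz)
import cv2
for n in("top","side"):
    s=ctrl.snapshot(n)["img"]
    cv2.imwrite(f"pics/{n}4.png",cv2.resize(s[130:230,170:290] if n=="top" else s[60:230,180:320],None,fx=4,fy=4))
```

```text
t 13.0 pos [0.5656 0.0846 0.2398] ori [-179.96    0.2  -166.04] F [-0.3  3.1 16.5] M [ 1.27 -0.18  0.04] open 0.0236
dx 0.011648032504970299 dy 0.04877371185206847
dx 0.011738169996213474 dy 0.04796467696626314
```

View pics/side4.png

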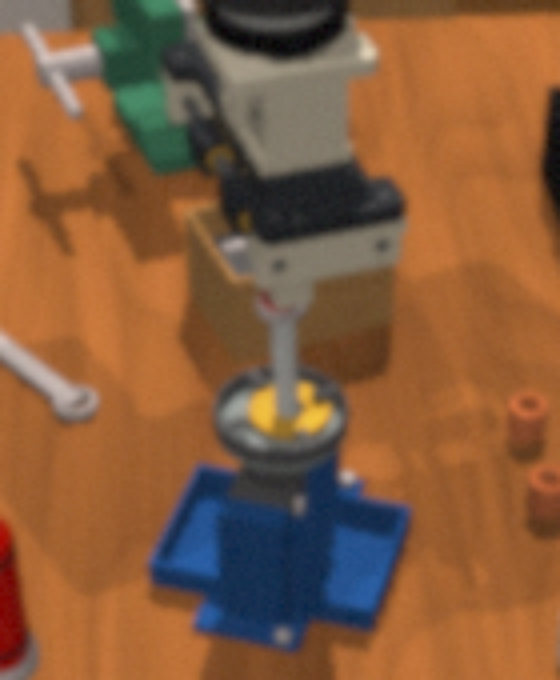

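View pics/top4.png

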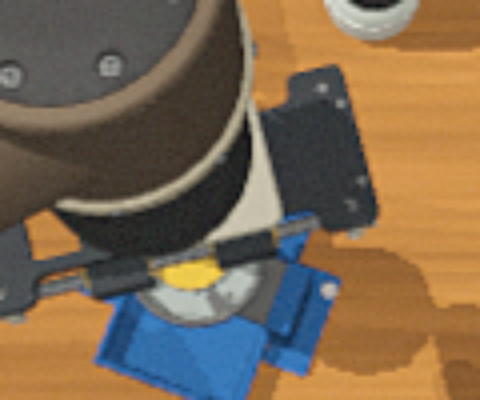

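The side picture shows the washer still at its starting place (yellow spans 250–333 px). The shaft leans: it is at x≈283 at the collar and ≈290 at the nose. So the drift pivoted about the jaw axis instead of dragging the washer. I'll push it upright again, then turn the jaws so they open along the drag direction.

```bash
python3 -m handwheel '[[0,0,-0.0045,0,0,0],[-0.002,0.0004,-0.0045,0,0,0],[-0.004,0.0008,-0.0045,0,0,0],[-0.006,0.0012,-0.0045,0,0,0],[-0.008,0.0014,-0.0045,0,0,0],[-0.009,0.0014,-0.0045,0,0,0],[-0.009,0.0014,-0.0045,0,0,0]]' 1
python3 - <<'E'
from g import *
st()
import cv2
s=ctrl.snapshot("side")["img"]
cv2.imwrite(f"pics/side5.png",cv2.resize(s[60:230,180:320],None,fx=4,fy=4))
E
```

```text
clock: 13.98
tool_pos: [0.5722, 0.0878, 0.2408]
orientation: [-180.0, -0.1, -166.1]
force: [-4.5, -2.1, -2.8]
opening: 0.0236
t 13.97 pos [0.5722 0.0878 0.2408] ori [-1.7998e+02 -1.4000e-01 -1.6611e+02] F [-4.5 -2.1 -2.8] M [-1.22  2.08 -0.02] open 0.0236
```

View pics/side5.png

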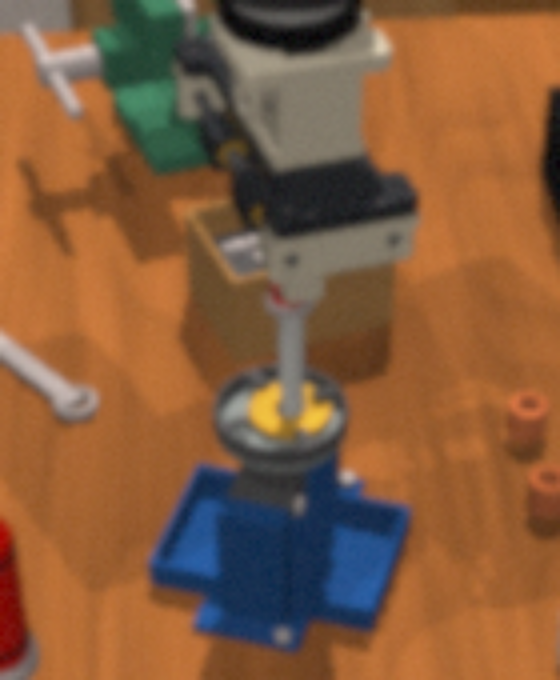

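```bash
python3 -m handwheel '[[0.001,0,-0.005,0,0,0],[0.001,0,-0.012,0,0,0],[0.001,0,-0.02,0,0,0],[0.001,0,-0.022,0,0,0],[0.001,0,-0.022,0,0,0]]' 1
python3 - <<'E'
from g import *
st();print(np.round(o["joint_pos"],1))
import cv2
for n in("side",):
    s=ctrl.snapshot(n)["img"]
    cv2.imwrite(f"pics/{n}6.png",cv2.resize(s[100:190,210:290],None,fx=7,fy=7,interpolation=2))
E
```

```text
clock: 14.65
tool_pos: [0.5723, 0.0882, 0.264]
orientation: [180.0, 0.1, -166.1]
force: [1.1, 0.2, -1.9]
opening: 0.0231
t 14.65 pos [0.5723 0.0882 0.264 ] ori [ 1.7998e+02  6.0000e-02 -1.6609e+02] F [ 1.1  0.2 -1.9] M [-0.04  0.02 -0.  ] open 0.0231
[  28.1   10.8  -10.    -0.   -69.1 -104.2]
```

View pics/side6.png

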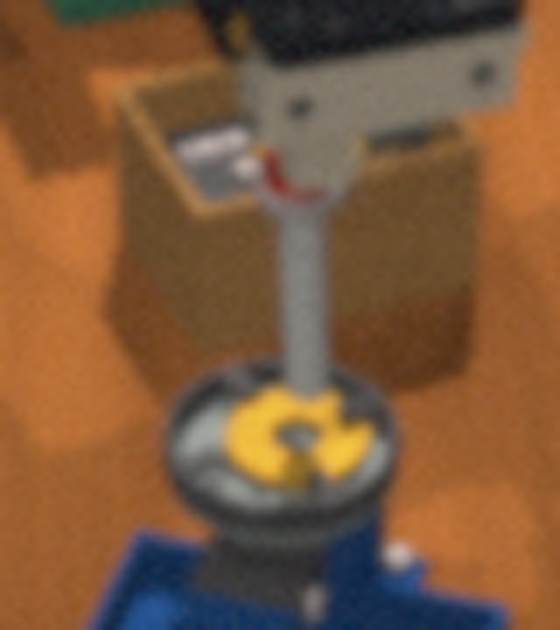

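```bash
python3 -m handwheel '[[0,0,0,0,0,-0.1],[0,0,0,0,0,-0.27],[0,0,0,0,0,-0.45],[0,0,0,0,0,-0.63],[0,0,0,0,0,-0.81],[0,0,0,0,0,-0.9]]' 1
python3 -m handwheel '[[0,0,0,0,0,-0.16],[0,0,0,0,0,-0.34],[0,0,0,0,0,-0.52],[0,0,0,0,0,-0.7],[0,0,0,0,0,-0.82],[0,0,0,0,0,-0.854]]' 1
python3 -m handwheel '[[0,0,0,0,0.016,0],[0,0,0,0,0.016,0],[0,0,0,0,0.016,0]]' 1
python3 - <<'E'
from g import *
st();print(np.round(o["joint_pos"],1));go(.572,.0882,.245)
import cv2
for n in("side",):
    s=ctrl.snapshot(n)["img"]
    cv2.imwrite(f"pics/{n}7.png",cv2.resize(s[100:190,210:290],None,fx=7,fy=7,interpolation=2))
E
```

```text
clock: 15.45
tool_pos: [0.572, 0.088, 0.2632]
orientation: [180.0, -0.0, -114.3]
force: [0.0, -0.2, -2.5]
opening: 0.0233
clock: 16.2
tool_pos: [0.572, 0.088, 0.2633]
orientation: [180.0, 0.0, -65.5]
force: [0.1, -0.2, -2.3]
opening: 0.0233
clock: 16.58
tool_pos: [0.572, 0.0881, 0.2635]
orientation: [180.0, -0.9, -65.6]
force: [0.7, 0.1, -2.8]
opening: 0.0233
t 16.57 pos [0.572  0.0881 0.2635] ori [180.    -0.91 -65.63] F [ 0.7  0.1 -2.8] M [ 0.1   0.17 -0.03] open 0.0233
[ 28.7  10.7 -10.7   1.  -68.8  -4.7]
shift [-0.0003 -0.0001  0.0185] turn [ 0.    -0.016 -0.   ]
```

View pics/side7.png

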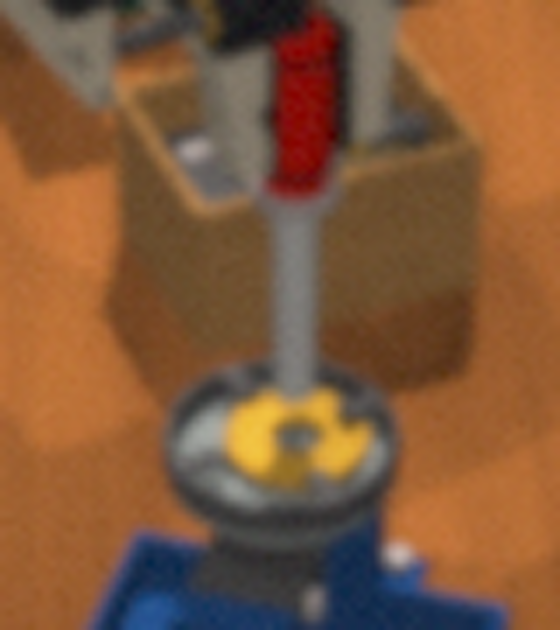

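```bash
python3 -m handwheel '[[0,0,0.006,0,0,0],[0,0,0.014,0,0,0],[-0.0003,0,0.017,0,0,0],[-0.0003,0,0.017,0,0,0]]' 1
python3 -m handwheel '[[0,0,0.001,0,0,0],[0,0,0.002,0,0,0],[0,0,0.002,0,0,0]]' 1
python3 -m handwheel '[[0,0,0.001,0,0,0],[0,0,0.0015,0,0,0],[0,0,0.0015,0,0,0]]' 1
```

```text
clock: 17.12
tool_pos: [0.5719, 0.0879, 0.2461]
orientation: [180.0, -0.9, -65.6]
force: [0.2, 0.4, -2.3]
opening: 0.0232
clock: 17.5
tool_pos: [0.5721, 0.088, 0.2446]
orientation: [-180.0, -0.9, -65.6]
force: [-0.3, -0.3, -3.1]
opening: 0.0233
clock: 17.88
tool_pos: [0.572, 0.088, 0.243]
orientation: [180.0, -0.9, -65.6]
force: [0.8, 0.6, -2.5]
opening: 0.0232
```

```bash
python3 -m handwheel '[[0,-0.001,0.0007,0,0,0],[0,-0.002,0.0007,0,0,0],[0,-0.003,0.0007,0,0,0],[0,-0.003,0.0007,0,0,0]]' 1
python3 -m handwheel '[[0,-0.001,0,0,0,0],[0,-0.002,0,0,0,0],[0,-0.0025,0,0,0,0],[0,-0.0025,0,0,0,0]]' 1
python3 -m handwheel '[[0,-0.001,0,0,0,0],[0,-0.002,0,0,0,0],[0,-0.0025,0,0,0,0],[0,-0.0025,0,0,0,0]]' 1
python3 - <<'E'
from g import *
st()
import cv2
for n in("side",):
    s=ctrl.snapshot(n)["img"]
    cv2.imwrite(f"pics/{n}8.png",cv2.resize(s[100:190,210:290],None,fx=7,fy=7,interpolation=2))
E
```

```text
clock: 18.38
tool_pos: [0.5741, 0.0887, 0.2421]
orientation: [179.9, -0.9, -65.6]
force: [-4.8, -2.9, 0.2]
opening: 0.0236
clock: 18.88
tool_pos: [0.5757, 0.0895, 0.2416]
orientation: [179.8, -0.9, -65.6]
force: [-4.0, -3.2, -0.7]
opening: 0.0239
clock: 19.38
tool_pos: [0.5777, 0.0906, 0.2415]
orientation: [179.8, -0.9, -65.6]
force: [-5.7, -3.0, 0.5]
opening: 0.0234
t 19.38 pos [0.5777 0.0906 0.2415] ori [179.77  -0.9  -65.61] F [-5.7 -3.   0.5] M [-1.28  3.15 -0.01] open 0.0234
```

View pics/side8.png

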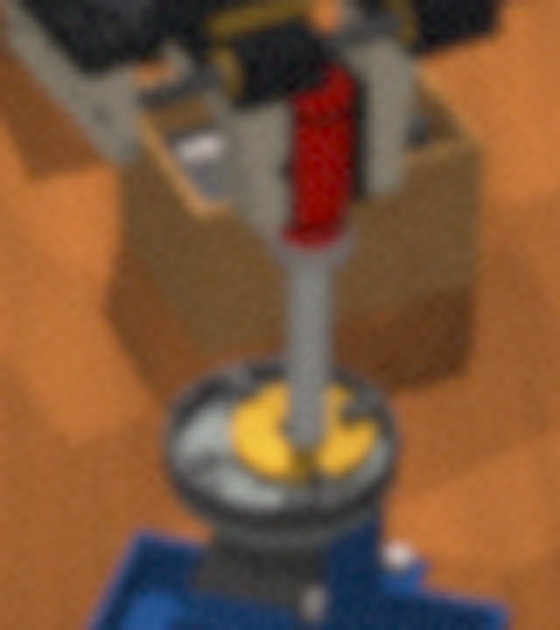

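I had tool y's sign wrong: it points at −156° at this yaw, so the washer went a few mm the wrong way. The drag goes along +y instead.

```bash
python3 -m handwheel '[[0,0.0015,-0.0003,0,0,0],[0,0.003,-0.0003,0,0,0],[0,0.0045,-0.0003,0,0,0],[0,0.006,-0.0003,0,0,0],[0,0.0075,-0.0003,0,0,0],[0,0.008,-0.0003,0,0,0]]' 1
python3 -m handwheel '[[0,0.0015,0,0,0,0],[0,0.003,0,0,0,0],[0,0.0045,0,0,0,0],[0,0.006,0,0,0,0],[0,0.006,0,0,0,0]]' 1
python3 - <<'E'
from g import *
st()
import cv2
for n in("side",):
    s=ctrl.snapshot(n)["img"]
    cv2.imwrite(f"pics/{n}9.png",cv2.resize(s[100:190,210:290],None,fx=7,fy=7,interpolation=2))
E
```

```text
clock: 20.18
tool_pos: [0.5724, 0.0882, 0.243]
orientation: [-179.9, -0.9, -65.6]
force: [1.3, 0.3, -1.1]
opening: 0.0233
clock: 20.8
tool_pos: [0.5684, 0.0866, 0.2433]
orientation: [-179.7, -0.9, -65.6]
force: [6.6, 2.4, -5.6]
opening: 0.0233
t 20.8 pos [0.5684 0.0866 0.2433] ori [-179.72   -0.9   -65.58] F [ 6.6  2.4 -5.6] M [ 1.42 -2.8   0.02] open 0.0233
```

View pics/side9.png

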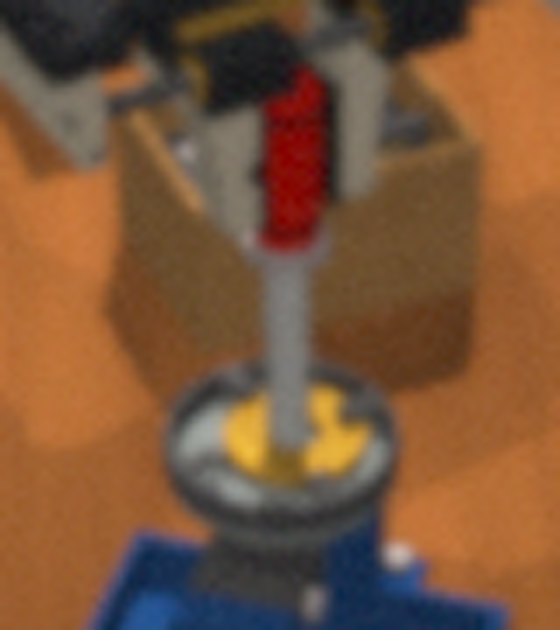

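```bash
python3 -m handwheel '[[0,0.0015,0,0,0,0],[0,0.003,0,0,0,0],[0,0.004,0,0,0,0],[0,0.004,0,0,0,0]]' 1
python3 - <<'E'
from g import *
st()
import cv2
for n in("side",):
    s=ctrl.snapshot(n)["img"]
    cv2.imwrite(f"pics/{n}10.png",cv2.resize(s[100:190,210:290],None,fx=7,fy=7,interpolation=2))
E
```

```text
clock: 21.35
tool_pos: [0.5648, 0.085, 0.2433]
orientation: [-179.7, -0.9, -65.6]
force: [6.0, 2.5, -4.9]
opening: 0.0232
t 21.35 pos [0.5648 0.085  0.2433] ori [-179.72   -0.9   -65.58] F [ 6.   2.5 -4.9] M [ 1.42 -2.79  0.03] open 0.0232
```

View pics/side10.png

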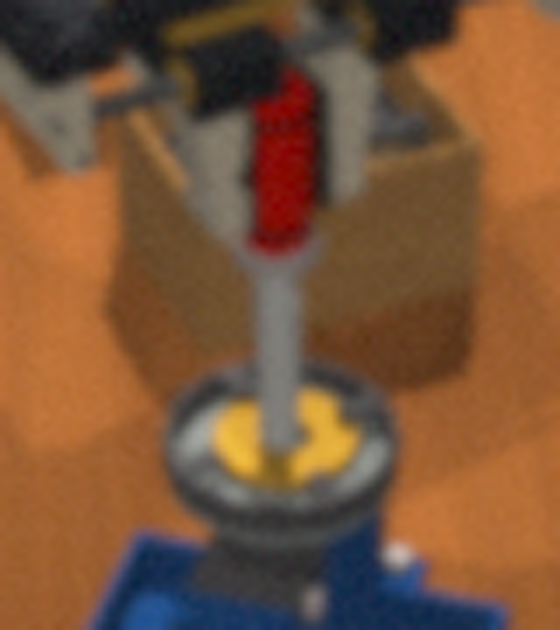

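The washer now follows the nose (its edges are at 214–360 px), and the nose is near the rim's centre at 280. I lower to feel for the bore.

```bash
python3 -m handwheel '[[0,0,0.001,0,0,0],[0,0,0.002,0,0,0],[0,0,0.003,0,0,0],[0,0,0.003,0,0,0]]' 1
python3 -m handwheel '[[0,0,0.001,0,0,0],[0,0,0.0015,0,0,0],[0,0,0.0015,0,0,0]]' 1
```

```text
clock: 21.9
tool_pos: [0.5648, 0.0847, 0.2406]
orientation: [-179.7, -0.9, -65.6]
force: [6.1, 2.6, -2.2]
opening: 0.0236
clock: 22.28
tool_pos: [0.565, 0.0846, 0.2397]
orientation: [-179.7, -0.9, -65.6]
force: [4.7, 2.2, 2.1]
opening: 0.0233
```

```bash
python3 -m handwheel '[[0,0,0.001,0,0,0],[0,0,0.001,0,0,0]]' 1
python3 -m handwheel '[[0,0,0.001,0,0,0],[0,0,0.001,0,0,0]]' 1
python3 - <<'E'
from g import *
st()
E
```

```text
clock: 22.52
tool_pos: [0.565, 0.0846, 0.2386]
orientation: [-179.7, -0.9, -65.6]
force: [6.2, 2.6, 2.1]
opening: 0.0232
clock: 22.78
tool_pos: [0.565, 0.0846, 0.2377]
orientation: [-179.7, -0.9, -65.6]
force: [5.2, 2.7, 1.8]
opening: 0.0234
t 22.77 pos [0.565  0.0846 0.2377] ori [-179.69   -0.95  -65.56] F [5.2 2.7 1.8] M [ 1.14 -2.48 -0.01] open 0.0234
```

```bash
python3 -m handwheel '[[0,0,0.001,0,0,0],[0,0,0.002,0,0,0],[0,0,0.003,0,0,0],[0,0,0.003,0,0,0]]' 1
python3 -m handwheel '[[0,0,0.001,0,0,0],[0,0,0.002,0,0,0],[0,0,0.003,0,0,0],[0,0,0.003,0,0,0]]' 1
python3 - <<'E'
from g import *
st()
import cv2
for n in("side",):
    s=ctrl.snapshot(n)["img"]
    cv2.imwrite(f"pics/{n}11.png",cv2.resize(s[100:190,210:290],None,fx=7,fy=7,interpolation=2))
E
```

```text
clock: 23.28
tool_pos: [0.565, 0.0844, 0.2347]
orientation: [-179.7, -1.0, -65.6]
force: [6.0, 2.0, 2.1]
opening: 0.0236
clock: 23.78
tool_pos: [0.565, 0.0843, 0.2317]
orientation: [-179.7, -1.0, -65.6]
force: [5.2, 1.4, 1.6]
opening: 0.0233
t 23.77 pos [0.565  0.0843 0.2317] ori [-179.72   -0.96  -65.56] F [5.2 1.4 1.6] M [ 0.92 -2.41  0.08] open 0.0233
```

View pics/side11.png

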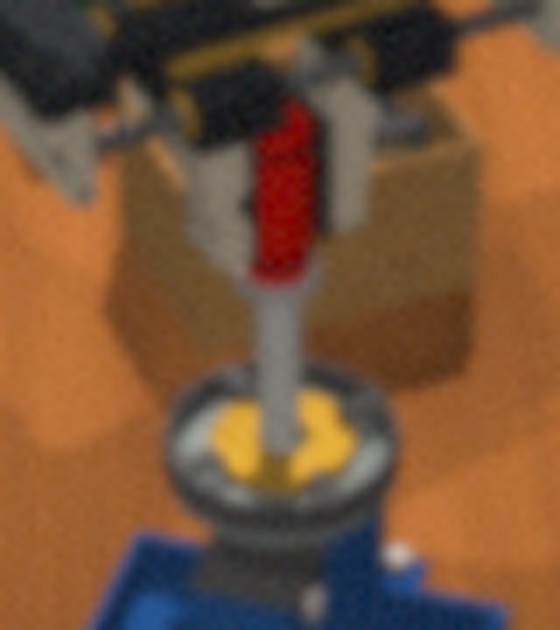

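```bash
python3 -m handwheel '[[0,-0.0005,0.0015,0,0,0],[0,-0.001,0.003,0,0,0],[0,-0.001,0.004,0,0,0],[0,-0.001,0.004,0,0,0]]' 1
python3 -m handwheel '[[0,0,0.0015,0,0,0],[0,0,0.003,0,0,0],[0,0,0.004,0,0,0],[0,0,0.004,0,0,0]]' 1
```

```text
clock: 24.32
tool_pos: [0.5652, 0.0844, 0.2269]
orientation: [-179.8, -0.9, -65.6]
force: [5.7, 2.9, 0.7]
opening: 0.0236
clock: 24.82
tool_pos: [0.5655, 0.0843, 0.2244]
orientation: [-179.8, -1.0, -65.5]
force: [2.6, 2.2, 11.3]
opening: 0.0238
```

```bash
python3 -m handwheel '[[0,0,0.001,0,0,0],[0,0,0.002,0,0,0],[0,0,0.002,0,0,0]]' 1
python3 -m handwheel '[[0,0,0.001,0,0,0],[0,0,0.002,0,0,0],[0,0,0.002,0,0,0]]' 1
python3 - <<'E'
from g import *
st()
E
```

```text
clock: 25.2
tool_pos: [0.5656, 0.0843, 0.2226]
orientation: [-179.7, -1.0, -65.5]
force: [2.6, 2.1, 11.5]
opening: 0.0235
clock: 25.58
tool_pos: [0.5655, 0.0843, 0.2203]
orientation: [-179.8, -1.0, -65.6]
force: [3.8, 1.9, 9.4]
opening: 0.0237
t 25.57 pos [0.5655 0.0843 0.2203] ori [-179.75   -0.97  -65.55] F [3.8 1.9 9.4] M [ 0.82 -1.36  0.04] open 0.0237
```

```bash
python3 -m handwheel '[[0,0,0.0015,0,0,0],[0,0,0.003,0,0,0],[0,0,0.0045,0,0,0],[0,0,0.006,0,0,0],[0,0,0.0075,0,0,0]]' 1
python3 -m handwheel '[[0,0,0.0015,0,0,0],[0,0,0.003,0,0,0],[0,0,0.0045,0,0,0],[0,0,0.006,0,0,0],[0,0,0.0075,0,0,0]]' 1
```

```text
clock: 26.2
tool_pos: [0.5658, 0.0842, 0.2132]
orientation: [-179.7, -1.0, -65.5]
force: [3.1, 2.4, 13.3]
opening: 0.0235
clock: 26.82
tool_pos: [0.566, 0.0842, 0.2057]
orientation: [-179.7, -1.0, -65.5]
force: [2.1, 1.9, 12.5]
opening: 0.0234
```

```bash
python3 -m handwheel '[[0,0,0.0015,0,0,0],[0,0,0.003,0,0,0],[0,0,0.0045,0,0,0],[0,0,0.006,0,0,0],[0,0,0.0075,0,0,0]]' 1
python3 -m handwheel '[[0,0,0.0015,0,0,0],[0,0,0.003,0,0,0],[0,0,0.0045,0,0,0],[0,0,0.006,0,0,0],[0,0,0.0075,0,0,0]]' 1
python3 - <<'E'
from g import *
st()
import cv2
for n in("side",):
    s=ctrl.snapshot(n)["img"]
    cv2.imwrite(f"pics/{n}12.png",cv2.resize(s[100:230,200:300],None,fx=5,fy=5,interpolation=2))
E
```

```text
clock: 27.45
tool_pos: [0.566, 0.0842, 0.1982]
orientation: [-179.7, -1.0, -65.5]
force: [2.5, 2.9, 11.2]
opening: 0.0236
clock: 28.08
tool_pos: [0.5662, 0.0842, 0.1907]
orientation: [-179.7, -1.0, -65.5]
force: [2.2, 2.6, 12.5]
opening: 0.0234
t 28.07 pos [0.5662 0.0842 0.1907] ori [-179.7    -0.97  -65.53] F [ 2.2  2.6 12.5] M [ 1.23 -0.88  0.01] open 0.0234
```

View pics/side12.png

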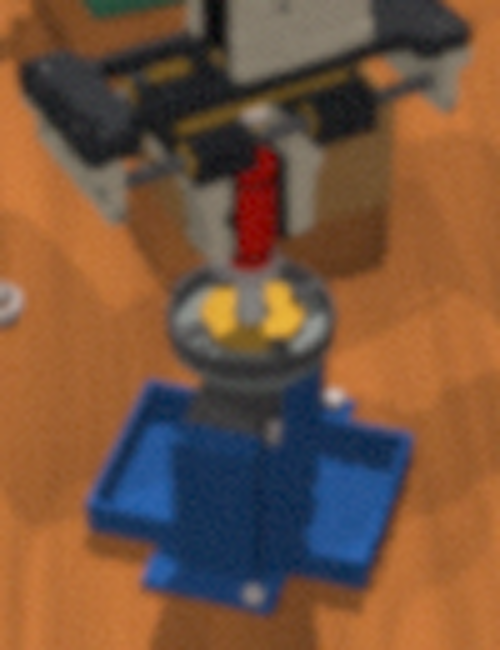

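```bash
python3 -m handwheel '[[0,0,0.0015,0,0,0],[0,0,0.003,0,0,0],[0,0,0.0045,0,0,0],[0,0,0.006,0,0,0],[0,0,0.006,0,0,0]]' 1
python3 -m handwheel '[[0,0,0.0015,0,0,0],[0,0,0.003,0,0,0],[0,0,0.003,0,0,0],[0,0,0.003,0,0,0]]' 1
```

```text
clock: 28.75
tool_pos: [0.5661, 0.0843, 0.1834]
orientation: [-179.7, -0.9, -65.6]
force: [6.1, 3.1, 3.3]
opening: 0.0236
clock: 29.25
tool_pos: [0.5661, 0.0842, 0.1803]
orientation: [-179.8, -0.9, -65.6]
force: [6.4, 3.2, 3.3]
opening: 0.0239
```

```bash
python3 -m handwheel '[[0,0,0.0015,0,0,0],[0,0,0.003,0,0,0],[0,0,0.0045,0,0,0],[0,0,0.006,0,0,0],[0,0,0.006,0,0,0]]' 1
python3 - <<'E'
from g import *
st()
import cv2
for n in("side","top"):
    s=ctrl.snapshot(n)["img"]
    cv2.imwrite(f"pics/{n}13.png",cv2.resize(s[100:230,200:300] if n=="side" else s[140:260,160:280],None,fx=5,fy=5,interpolation=2))
E
```

```text
clock: 29.88
tool_pos: [0.5661, 0.0841, 0.1743]
orientation: [-179.8, -0.9, -65.6]
force: [7.1, 2.7, 3.0]
opening: 0.0234
t 29.88 pos [0.5661 0.0841 0.1743] ori [-179.76   -0.93  -65.55] F [7.1 2.7 3. ] M [ 1.35 -2.5  -0.01] open 0.0234
```

View pics/side13.png

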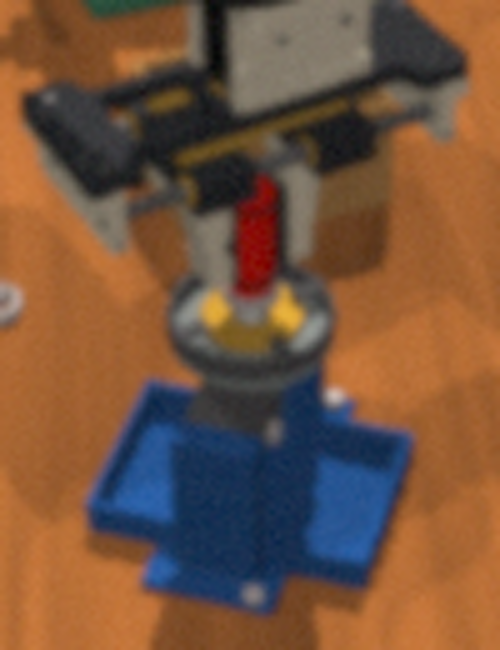

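View pics/top13.png

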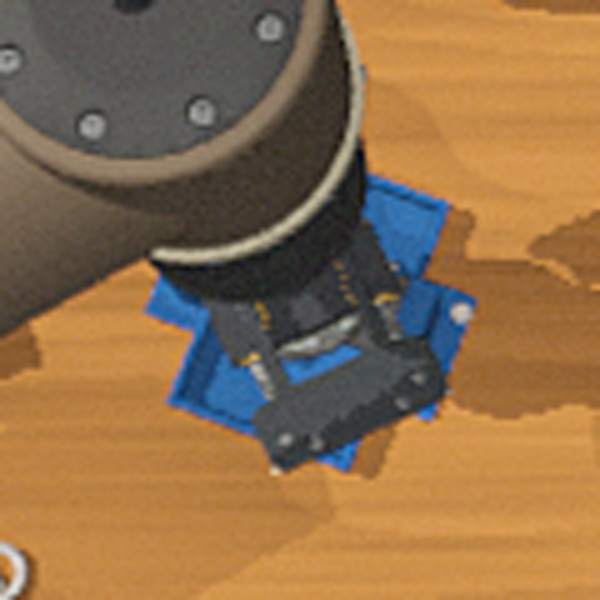

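The force fell from 12.5 N to 3 N at about 57 mm depth, so the pin has dropped; it is hidden behind the post. I withdraw.

```bash
python3 -m handwheel '[[0,-0.001,-0.005,0,0,0],[0,-0.001,-0.018,0,0,0],[0,-0.001,-0.031,0,0,0],[0,-0.001,-0.044,0,0,0],[0,-0.001,-0.057,0,0,0],[0,-0.001,-0.07,0,0,0],[0,-0.001,-0.083,0,0,0],[0,-0.001,-0.098,0,0,0]]' 1
python3 -m handwheel '[[0,0,0,0,0,0],[0,0,0,0,0,0]]' 1
python3 - <<'E'
from g import *
st();go(.5104,-.2339,.275,-166.1)
import cv2
for n in("side","top"):
    s=ctrl.snapshot(n)["img"]
    cv2.imwrite(f"pics/{n}14.png",cv2.resize(s[70:200,200:300] if n=="side" else s[140:260,160:280],None,fx=5,fy=5,interpolation=2))
E
```

```text
clock: 30.98
tool_pos: [0.5632, 0.0845, 0.2708]
orientation: [179.8, -0.9, -65.6]
force: [-0.3, -0.1, -3.0]
opening: 0.0236
clock: 31.22
tool_pos: [0.564, 0.085, 0.2707]
orientation: [179.9, -0.9, -65.6]
force: [-1.0, -0.9, -2.6]
opening: 0.0233
t 31.23 pos [0.564  0.085  0.2707] ori [179.94  -0.9  -65.6 ] F [-1.  -0.9 -2.6] M [ 0.12  0.23 -0.01] open 0.0233
shift [0.2683 0.1806 0.    ] turn [-0.0129 -0.0124  1.754 ]
```

View pics/side14.png

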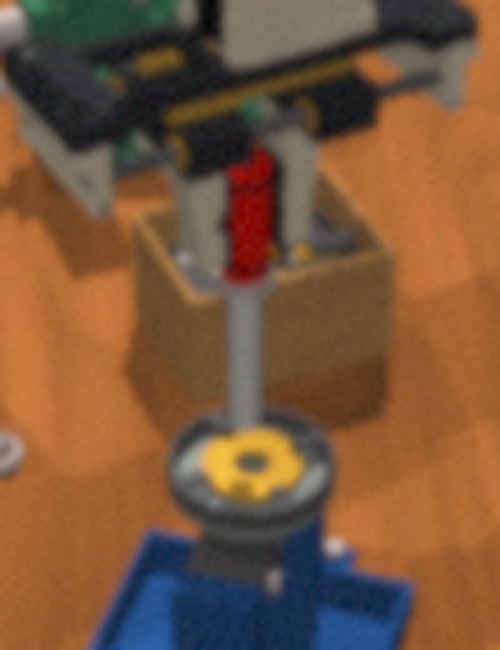

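```bash
python3 -m handwheel '[[0,0,0,0,-0.016,0],[0,0,0,0,-0.016,0]]' 1
python3 - <<'E'
from g import *
st();go(.5104,-.2339,.275,-166.1)
E
```

```text
clock: 31.58
tool_pos: [0.5646, 0.0849, 0.2709]
orientation: [180.0, 0.0, -65.6]
force: [-0.2, -0.4, -2.1]
opening: 0.0238
t 31.57 pos [0.5646 0.0849 0.2709] ori [ 1.7998e+02  3.0000e-02 -6.5620e+01] F [-0.2 -0.4 -2.1] M [-0.04  0.14  0.02] open 0.0238
shift [ 0.268   0.181  -0.0042] turn [8.0000e-04 0.0000e+00 1.7537e+00]
```

View pics/top14.png

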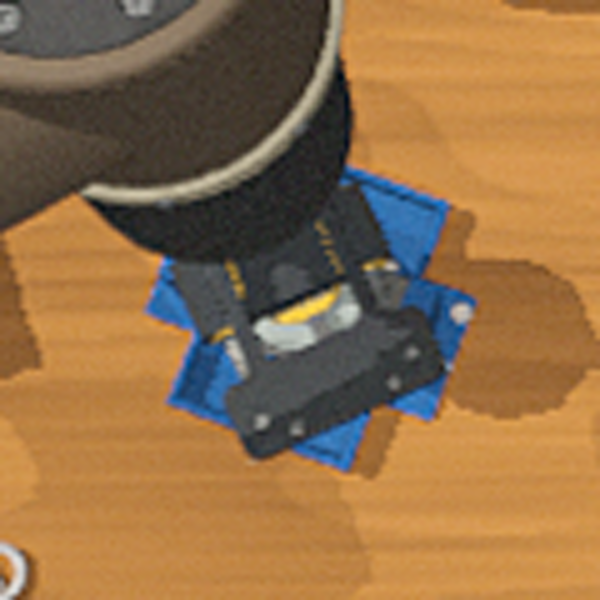

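```bash
python3 -m handwheel '[[0.013,0.009,-0.002,0,0,0.1],[0.04,0.027,-0.004,0,0,0.27],[0.077,0.052,-0.004,0,0,0.45],[0.12,0.081,-0.004,0,0,0.63],[0.163,0.11,-0.004,0,0,0.81],[0.206,0.139,-0.004,0,0,0.99],[0.24,0.162,-0.004,0,0,1.17],[0.262,0.177,-0.004,0,0,1.34]]' 1
python3 -m handwheel '[[0,0,0,0,0,0.17],[0,0,0,0,0,0.34],[0,0,0,0,0,0.414],[0,0,0,0,0,0.414]]' 1
python3 - <<'E'
from g import *
st();go(.5104,-.2339,.275,-166.1)
E
```

```text
clock: 32.58
tool_pos: [0.511, -0.2286, 0.2751]
orientation: [180.0, -0.0, -142.8]
force: [0.8, 0.7, -2.7]
opening: 0.0234
clock: 33.08
tool_pos: [0.5116, -0.2268, 0.2751]
orientation: [180.0, -0.0, -166.1]
force: [-1.1, -0.5, -2.3]
opening: 0.024
t 33.08 pos [ 0.5116 -0.2268  0.2751] ori [ 1.7999e+02 -1.0000e-02 -1.6607e+02] F [-1.1 -0.5 -2.3] M [ 0.01 -0.03 -0.  ] open 0.024
shift [ 0.0029 -0.0066  0.0001] turn [ 0.0001 -0.0002  0.0005]
```

Now I reapply the tilt correction, move over the hole, look, and check the fixture.

```bash
python3 -m handwheel '[[0.0015,-0.0035,0,0,0.016,0],[0.003,-0.0066,0,0,0.016,0],[0.003,-0.0066,0,0,0.016,0],[0.003,-0.0066,0,0,0.016,0]]' 1
python3 - <<'E'
from g import *
st();go(.5104,-.2339,.275,-166.1)
import cv2
for n in("side","top"):
    s=ctrl.snapshot(n)["img"]
    cv2.imwrite(f"pics/{n}15.png",cv2.resize(s[200:310,170:310] if n=="side" else s[150:240,175:275],None,fx=5,fy=5,interpolation=2))
E
```

```text
clock: 33.58
tool_pos: [0.5103, -0.2338, 0.2751]
orientation: [180.0, -0.9, -166.1]
force: [-0.1, 0.6, -2.0]
opening: 0.0239
t 33.58 pos [ 0.5103 -0.2338  0.2751] ori [ 180.     -0.92 -166.08] F [-0.1  0.6 -2. ] M [ 0.05 -0.04 -0.01] open 0.0239
shift [-0.0001 -0.0001  0.0001] turn [ 0.0001 -0.016   0.0003]
```

View pics/side15.png

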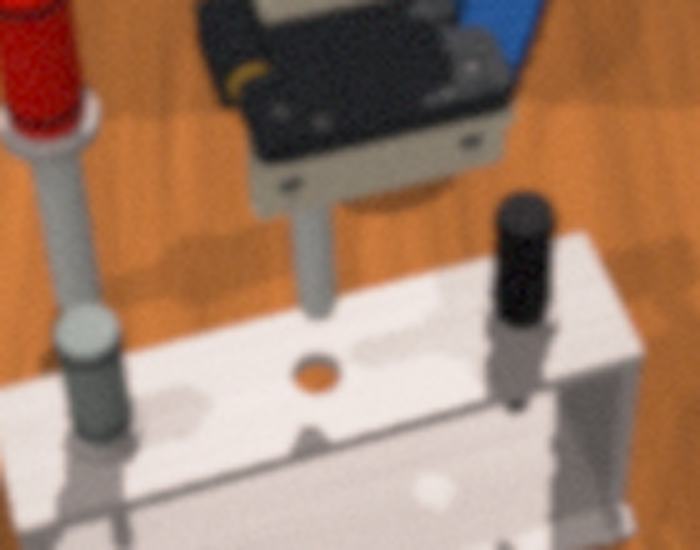

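View pics/top15.png

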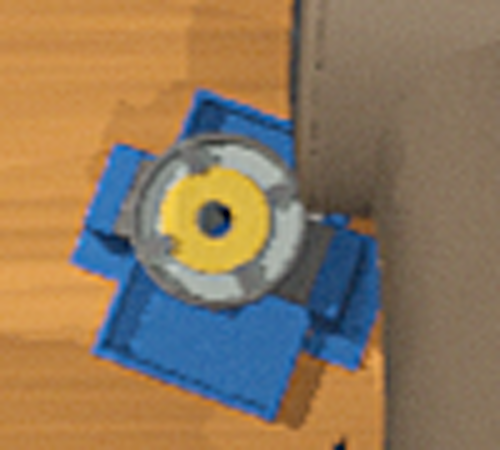

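The top view shows blue tray through the aligned washer and bore, so the bore is clear. In the side view the nose at (317,312) is directly above the rack hole at (317,375). I lower it in.

```bash
python3 -m handwheel '[[-0.0002,0,0.01,0,0,0],[-0.0004,0,0.025,0,0,0],[-0.0005,0,0.034,0,0,0],[-0.0005,0,0.034,0,0,0],[-0.0006,0,0.038,0,0,0],[-0.0006,0,0.038,0,0,0]]' 1
python3 -m handwheel '[[0,0,0.002,0,0,0],[0,0,0.004,0,0,0],[0,0,0.004,0,0,0]]' 1
python3 -m handwheel '[[0,0,0.002,0,0,0],[0,0,0.004,0,0,0],[0,0,0.004,0,0,0]]' 1
```

```text
clock: 34.42
tool_pos: [0.5103, -0.2338, 0.2371]
orientation: [180.0, -0.9, -166.1]
force: [0.6, 0.5, -2.8]
opening: 0.0239
clock: 34.8
tool_pos: [0.5102, -0.2338, 0.233]
orientation: [180.0, -0.9, -166.1]
force: [0.8, 0.3, -2.8]
opening: 0.0233
clock: 35.17
tool_pos: [0.51, -0.2339, 0.2289]
orientation: [180.0, -0.9, -166.1]
force: [-0.7, -0.9, -2.7]
opening: 0.0236
```

```bash
python3 -m handwheel '[[-0.0001,0,0.005,0,0,0],[-0.0002,0,0.01,0,0,0],[-0.0002,0,0.015,0,0,0],[-0.0003,0,0.02,0,0,0],[-0.0004,0,0.025,0,0,0],[-0.0005,0,0.03,0,0,0],[-0.0005,0,0.03,0,0,0]]' 1
python3 -m handwheel '[[-0.0001,0,0.005,0,0,0],[-0.0002,0,0.01,0,0,0],[-0.0002,0,0.015,0,0,0],[-0.0003,0,0.02,0,0,0],[-0.0004,0,0.025,0,0,0],[-0.0006,0,0.03,0,0,0],[-0.0007,0,0.036,0,0,0],[-0.0007,0,0.038,0,0,0]]' 1
python3 -m handwheel '[[0,0,0.002,0,0,0],[0,0,0.004,0,0,0],[0,0,0.004,0,0,0]]' 1
```

```text
clock: 36.05
tool_pos: [0.5101, -0.2337, 0.1986]
orientation: [180.0, -1.0, -166.1]
force: [-0.3, -0.5, -3.1]
opening: 0.0239
clock: 37.05
tool_pos: [0.5101, -0.2337, 0.1606]
orientation: [180.0, -0.9, -166.1]
force: [-0.2, -0.3, -1.9]
opening: 0.0231
clock: 37.42
tool_pos: [0.5102, -0.2337, 0.157]
orientation: [180.0, -0.9, -166.1]
force: [-0.4, -0.1, -1.8]
opening: 0.0233
```

```bash
python3 -m handwheel '[[0,0,0.002,0,0,0],[0,0,0.004,0,0,0],[0,0,0.004,0,0,0]]' 1
python3 -m handwheel '[[0,0,0.001,0,0,0],[0,0,0.002,0,0,0],[0,0,0.002,0,0,0]]' 1
```

```text
clock: 37.8
tool_pos: [0.5101, -0.2338, 0.1529]
orientation: [180.0, -0.9, -166.1]
force: [0.8, 1.2, -2.7]
opening: 0.0234
clock: 38.17
tool_pos: [0.5101, -0.2338, 0.151]
orientation: [180.0, -0.9, -166.1]
force: [-0.2, -1.0, -3.3]
opening: 0.0232
```

```bash
python3 -m handwheel '[[0,0,0.0005,0,0,0],[0,0,0.001,0,0,0],[0,0,0.001,0,0,0]]' 1
python3 -m handwheel '[[0,0,0.0005,0,0,0],[0,0,0.001,0,0,0],[0,0,0.001,0,0,0]]' 1
python3 - <<'E'
from g import *
import cv2
s=ctrl.snapshot("side")["img"]
cv2.imwrite("pics/side16.png",cv2.resize(s[200:310,170:310],None,fx=5,fy=5,interpolation=2))
E
```

```text
clock: 38.55
tool_pos: [0.5103, -0.2339, 0.1508]
orientation: [-180.0, -0.9, -166.1]
force: [-1.7, 1.2, 5.5]
opening: 0.0236
clock: 38.92
tool_pos: [0.5104, -0.2339, 0.1507]
orientation: [-180.0, -0.9, -166.1]
force: [-3.9, 3.9, 12.7]
opening: 0.0235
```

View pics/side16.png

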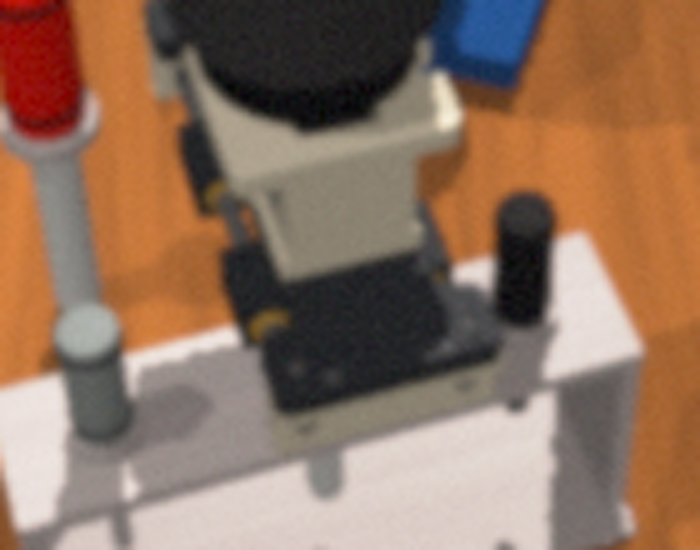

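The collar seated at exactly the pick-up height. I back off the press, release and rise.

```bash
python3 -m handwheel '[[0,0,-0.001,0,0,0],[0,0,-0.0014,0,0,0],[0,0,-0.0014,0,0,0]]' 1
python3 -m handwheel '[[0,0,0,0,0,0],[0,0,0,0,0,0],[0,0,0,0,0,0],[0,0,0,0,0,0],[0,0,0,0,0,0],[0,0,0,0,0,0],[0,0,0,0,0,0],[0,0,0,0,0,0]]' -1
python3 -m handwheel '[[0,0,0,0,-0.016,0],[0,0,0,0,-0.016,0],[0,0,0,0,-0.016,0]]' -1
python3 -m handwheel '[[0,0,-0.01,0,0,0],[0,0,-0.03,0,0,0],[0,0,-0.055,0,0,0],[0,0,-0.08,0,0,0],[0,0,-0.105,0,0,0],[0,0,-0.125,0,0,0],[0,0,-0.125,0,0,0]]' -1
```

```text
clock: 39.35
tool_pos: [0.5103, -0.2339, 0.1508]
orientation: [-180.0, -0.9, -166.1]
force: [-1.2, 2.0, 5.3]
opening: 0.0239
clock: 40.35
tool_pos: [0.5102, -0.2338, 0.1506]
orientation: [-180.0, -0.9, -166.1]
force: [-0.1, 0.0, 0.2]
opening: 0.0869
clock: 40.72
tool_pos: [0.5101, -0.2339, 0.1507]
orientation: [-180.0, 0.0, -166.1]
force: [0.4, 0.5, -0.0]
opening: 0.0876
clock: 41.6
tool_pos: [0.511, -0.234, 0.2779]
orientation: [-179.9, 0.2, -166.1]
force: [-0.8, 0.2, -0.2]
opening: 0.0876
```

```bash
python3 -m handwheel '[[0.03,-0.021,0,0,0,0],[0.07,-0.05,0,0,0,0],[0.12,-0.086,0,0,0,0],[0.17,-0.122,0,0,0,0],[0.22,-0.157,0,0,0,0],[0.27,-0.193,0,0,0,0],[0.31,-0.221,0,0,0,0],[0.33,-0.235,0,0,0,0]]' -1
python3 -m handwheel '[[0,0,0,0,0,0],[0,0,0,0,0,0]]' -1
python3 - <<'E'
from h import *
S=ctrl.snapshot("side");T=ctrl.snapshot("top")
cv2.imwrite("pics/sideF.png",cv2.resize(S["img"],None,fx=1.5,fy=1.5)); cv2.imwrite("pics/topF.png",cv2.resize(T["img"],None,fx=1.5,fy=1.5))
cv2.imwrite("pics/sideF2.png",cv2.resize(S["img"][140:240,200:300],None,fx=6,fy=6)); cv2.imwrite("pics/topF2.png",cv2.resize(T["img"][155:245,180:270],None,fx=6,fy=6))
for n,s,p in(("top",T,(360,214)),("side",S,(232,253))):
    im=s["img"].astype(int);print(n,blob((im[...,2]>205)&(im[...,1]<90),*p)[1])
E
```

```text
clock: 42.6
tool_pos: [0.2442, -0.5425, 0.2746]
orientation: [179.9, -0.0, -166.2]
force: [-0.1, 0.7, 0.5]
opening: 0.0875
clock: 42.85
tool_pos: [0.2464, -0.5408, 0.2751]
orientation: [180.0, -0.0, -166.1]
force: [0.7, -0.2, -0.1]
opening: 0.0876
top [359.51948052 213.44155844]
side [232.14444444 252.47777778]
```

View pics/sideF.png

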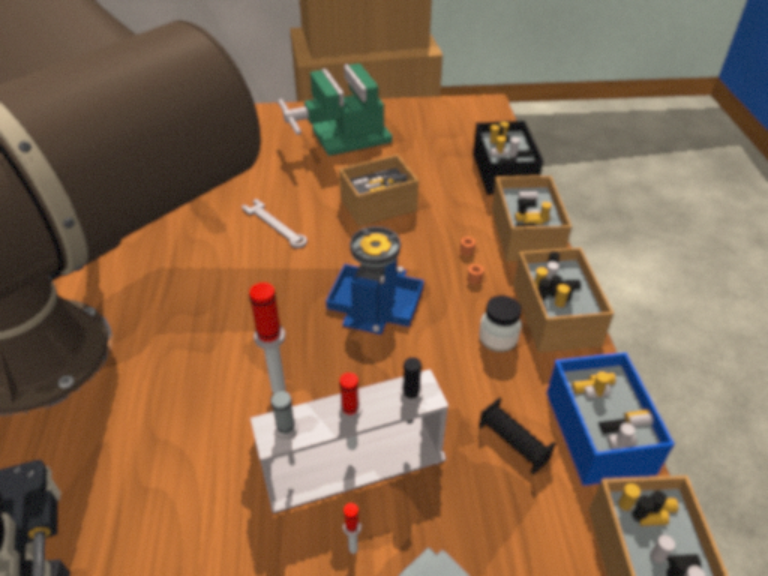

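View pics/sideF2.png

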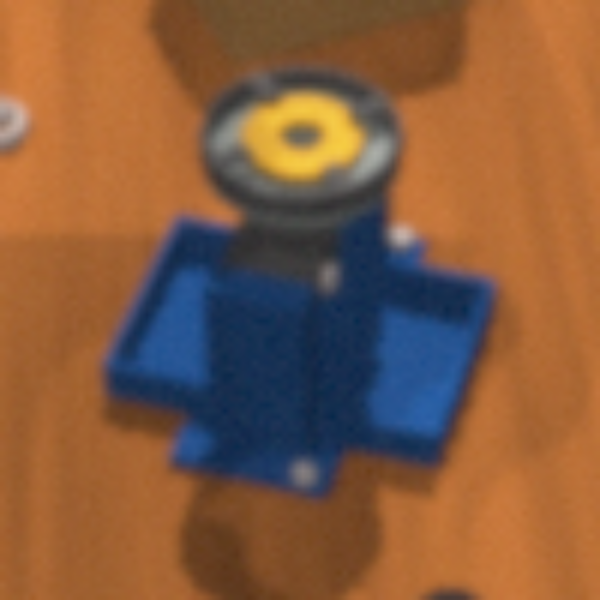

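View pics/topF2.png

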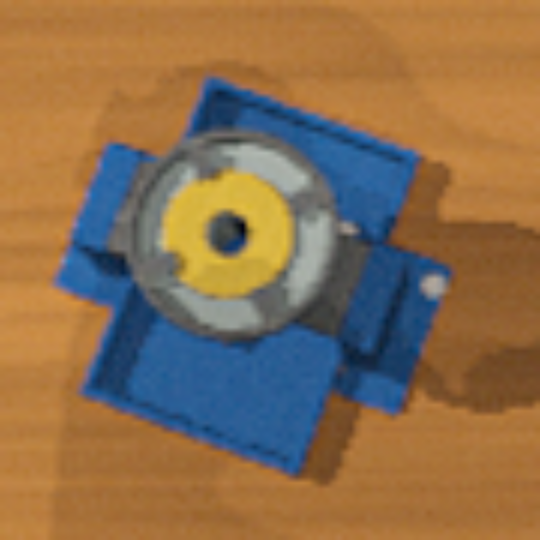

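View pics/topF.png

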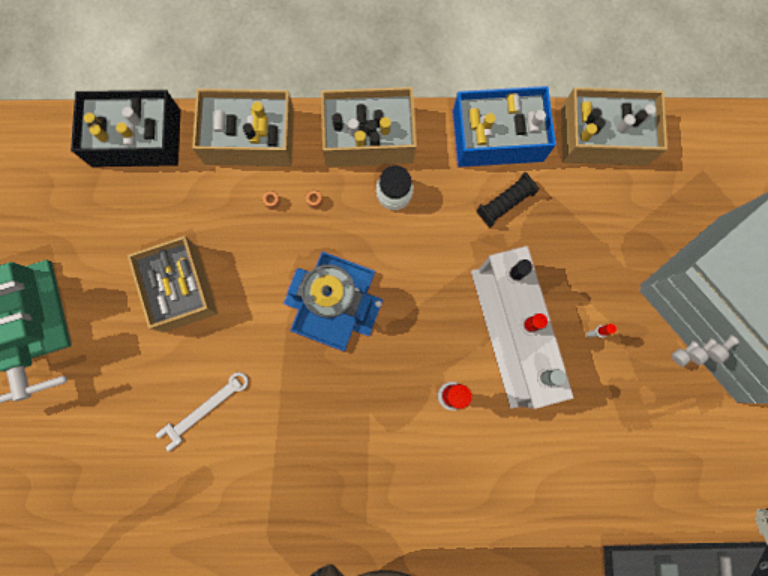

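Run:
```python
from plant import ctrl
print(ctrl.close_job())
```

```text
the job is handed in; nothing more can be done
None
```

I pressed the pin out of the tube, hung the drift back in its own rack hole, and handed the job in at about 43 s. I never saw the pin after it dropped.

**What I did:** I took the middle-sized red drift from the rack's centre hole and felt its nose through the washer. I dragged the washer into line at about 6–7 N and pressed the pin down. The resistance was about 15 N, then it fell away at about 57 mm below the bore's mouth.

**What went wrong on the way:**
- **First drag:** the drift pivoted in the jaws and the washer did not move. I had to straighten the drift and turn the wrist so the jaws opened along the drag.
- **Second drag:** I then had the tool's y sign wrong, which pushed the washer a few mm the wrong way before I corrected it.
- **Forces:** the readings I took stayed under about 20 N on the drift, well below the limit. They came only at the end of each move.

**Last checks:**
- **Bore:** the top view looks straight through the washer and bore to the blue tray, so the bore is clear.
- **Pin:** it is not visible on the bench or in the open parts of the tray. That it lies in the tray under the tube is inferred from the force drop and the clear bore.
- **Drift:** its collar seated at the same height as at pick-up. The handle is within about 1 pixel (about 2 mm) of where it started.
- **Other tools and parts:** by eye they have not moved, and the hand is clear of everything.

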